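# Stow the RF bench accessories in their compartment tray

## Robot

A 7-joint arm with a two-finger parallel gripper is mounted at the origin on the work surface. World frame = base frame: x ahead of the robot, y to its left, z up, the work surface at z = 0. Lengths are in mm, angles in rad, forces in N, time in s.
With the tool pointing down it reaches from about 425 to 875 mm from the base axis. Payload 8.4 kg.
Tool frame: the origin (TCP) lies on the centre line of the jaws, within the pads' length; the fingertips stand 11 mm ahead of it and the grasp point (between the pads) lies 8 mm behind it; y points along the fingers, z is the direction in which the jaws open and shut, and the axes are right-handed (so a half turn about y gives the same grasp; the last joint's range is limited). The gripper opens to 87 mm and grips with 3 to 60 N. Pads are 19 mm wide; open, the fingers measure 117 mm over their backs; the gripper's body (75 mm by 190 mm) begins 51 mm behind the grasp point.
Start: joints at [1.028, 0.333, 0.04, 1.465, -0.013, 1.343, -0.059], TCP at [279.068, -587.014, 233.546] pointing down, gripper open.
Joint ranges: [-2.58, 2.58], [-0.38, 2.09], [-1.3, 1.39], [0.25, 2.4], [-1.5, 4.64], [0.08, 2.09], [-2.65, 2.65]. Speed limits (rad/s): [2.22, 2.22, 2.79, 2.79, 3.14, 3.14, 3.14].

## Interface

Orientations are given as a rotation vector (axis times angle).
In Python, from station import manip gives the robot as it stands. The module is installed in compiled form; this text tells all that it offers.
- The arm moves only by the tool apply_moves, never from a script. Its argument "targets" is a list of rows, each an object with "translation": the shift along the tool's x, y, z in mm, a list of three; "twist": the turn about the tool's y in rad. In form: [{"translation": [x, y, z], "twist": twist}, ...]. A call has 1 to 8 rows; each row is the pose to reach, as a shift and turn from the pose commanded when the call began, along the tool's axes at that moment; what a row does not reach only later rows make up. A row lasts 1/8 s, in which the tool goes at most 62.5 mm and 10.7 degrees, less where a joint would pass 70% of its speed; a pose out of reach is approached as far as the arm can. A call with a gripper value outside its range is refused whole. "grip" is the opening, from 0 (shut) to 1 (fully open), set as the call begins (left out, the last holds). The fingers move at their own pace and stop on an object; the grip force is fixed at half the most. Time passes only in rows, so rows that repeat a pose let the fingers close. It gives the time, the measured TCP pose, the force and the opening at its end, in the units of the state.
- manip.get_obs(): the state, without advancing time (a new reading comes with each control period).
- manip.grab_frame(name): name is "side" or "top"; returns a dict with "img" (400x640x3 uint8, red, green, blue), "depth" (400x640 float32, mm along the optical axis (not along the pixel's ray), 0 where there is no reading), "vertical_fov" (degrees; the focal length in pixels is half the picture's height over the tangent of half this angle, whatever the lens; pixels are square), "cx", "cy" (the principal point, pixels), "pose" (4x4, takes a point from camera to world coordinates). Camera axes: x right, y up, looking along -z (the intrinsics and any distortion apply to the point x, -y, -z); pixel columns grow to the right and rows downward; lengths in mm; the calibration is good to about 2 mm. A picture is of the moment at which its call begins.
- manip.job_done(): hands the job in, once; it reports no verdict.
The state is a dict: "time_s": time; "q": joint angles; "dq": joint speeds; "tau": joint torques, N m; "ee_pos": TCP position; "orientation": TCP orientation; "ft_force": force on the tool from outside, world axes, zero at the start; "moment": the same for the moment, N m; "width": opening from 0.0 (shut) to 1.0 (fully open).
Only numpy, scipy, OpenCV 4.12 (cv2) and the standard library are available. Lean on these libraries where they do the work, as an engineer would, in place of code of your own. Each camera call takes 0.05 s, during which the arm holds its last target.

## Task

Tidy the RF test bench: first lift the two connector boxes (the grey coupler and the finned attenuator) off the compartment tray and set them side by side, right way up, on the black rubber mat, square with its edges and not overhanging it. Then lay every T-shaped bracket, and the brush if there is one, flat on the floor of the tray, each in a compartment of its own shape with its wide head in the wide end (brackets in any of the three T-shaped compartments, the brush in the long narrow one). Leave the mug, the multimeter and the finned load where they are, and at the end have everything released and at rest.

Things in the scene. Friction and masses are not known exactly. Their poses are not given: they have to be found in the camera images.
- tray: Fixed compartment tray, black blocks on a grey floor, 190 (its x) x 250 (y) x 16 mm high, floor 4 mm thick; origin at the centre of its underside. Four compartments, 12 mm deep, run along x, 58 mm apart in y. Within 32 mm of its y axis there are no blocks, over the whole width: a gap where fingers reach down to the floor.
- lane1 (a point): Middle of T-shaped bracket compartment 1, at the height of the tray's inner floor; the compartment is 128 mm long, 30 mm wide at one end and 50 mm at the head end. A stowed bracket has its origin above this point.
- lane1_head (a point): Middle of the wide head end of bracket compartment 1, on the floor, 45 mm from point lane1 towards the tray's +x.
- lane2 (a point): Middle of T-shaped bracket compartment 2, at the height of the tray's inner floor; the compartment is 128 mm long, 30 mm wide at one end and 50 mm at the head end. A stowed bracket has its origin above this point.
- lane2_head (a point): Middle of the wide head end of bracket compartment 2, on the floor, 45 mm from point lane2 towards the tray's -x.
- lane3 (a point): Middle of T-shaped bracket compartment 3, at the height of the tray's inner floor; the compartment is 128 mm long, 30 mm wide at one end and 50 mm at the head end. A stowed bracket has its origin above this point.
- lane3_head (a point): Middle of the wide head end of bracket compartment 3, on the floor, 45 mm from point lane3 towards the tray's +x.
- brush_lane (a point): Middle of the long, narrow brush compartment (an outermost one; 166 mm long, 26 mm wide at the handle end, 36 mm at the head end), at floor height; a stowed brush has its origin above it.
- brush_lane_head (a point): Middle of the wider head end of the brush compartment, on the floor, 54 mm from point brush_lane towards the tray's -x.
- bracket1: Flat T-shaped aluminium bracket, 120 mm long, 10 mm thick, 0.11 kg, lying flat, may be absent; a bar 24 mm wide (x from -60 to 30 mm) with a head 44 mm wide (x from 30 to 60 mm). Origin on its centre line at mid thickness, 60 mm from either end; x points to the head. All three are alike and either face may be up. Grip across the bar at the origin.
- bracket1_head (a point): Middle of this bracket's head, mid thickness, 45 mm from its origin along its x.
- bracket2: Flat T-shaped aluminium bracket, 120 mm long, 10 mm thick, 0.11 kg, lying flat, may be absent; a bar 24 mm wide (x from -60 to 30 mm) with a head 44 mm wide (x from 30 to 60 mm). Origin on its centre line at mid thickness, 60 mm from either end; x points to the head. All three are alike and either face may be up. Grip across the bar at the origin.
- bracket2_head (a point): Middle of this bracket's head, mid thickness, 45 mm from its origin along its x.
- bracket3: Flat T-shaped aluminium bracket, 120 mm long, 10 mm thick, 0.11 kg, lying flat, may be absent; a bar 24 mm wide (x from -60 to 30 mm) with a head 44 mm wide (x from 30 to 60 mm). Origin on its centre line at mid thickness, 60 mm from either end; x points to the head. All three are alike and either face may be up. Grip across the bar at the origin.
- bracket3_head (a point): Middle of this bracket's head, mid thickness, 45 mm from its origin along its x.
- brush: Flat cleaning brush, 156 mm long, 12 mm thick, 0.05 kg, lying flat, may be absent; wooden handle 20 mm wide (x from -78 to 30 mm), steel ferrule and stiff dark bristles 30 mm wide (x from 30 to 78 mm). Origin on its centre line at mid thickness, 78 mm from either end; x points to the bristles. Either face may be up.
- brush_head (a point): Middle of the brush's head, mid thickness, 54 mm from its origin along its x.
- coupler: Directional coupler: smooth grey painted metal box with steel connectors, 120 x 58 x 38 mm, a connector (18 mm dia, 15 mm long) in the middle of each end, 150 mm long overall, about 0.5 kg. At first it lies on top of the tray's blocks, over the compartments. Origin at the centre of its underside, x along its length, z up.
- attenuator: Attenuator: bare aluminium box with lengthwise cooling fins on top (8 mm more in height) and brass connectors, 120 x 58 x 38 mm, a connector (18 mm dia, 15 mm long) in the middle of each end, 150 mm long overall, about 0.5 kg. At first it lies on top of the tray's blocks, over the compartments. Origin at the centre of its underside, x along its length, z up.
- mat: Fixed thin black rubber mat on the bench, 200 (its x) x 180 (its y) x 3 mm, room for both boxes side by side; origin at the centre of its underside.
- mug: Bystander: white mug, 80 mm dia, 90 mm high; origin at the centre of its underside.
- multimeter: Bystander: grey hand multimeter lying flat, 140 x 75 x 32 mm; origin at the centre of its underside.
- dummy_load: Bystander: finned cylindrical load standing upright, 70 mm dia, 93 mm high; origin at the centre of its underside.
Things that resemble listed ones, but are neither listed nor needed, are in the scene too. Leave any brown or pink look-alike of the attenuator alone.

How it is judged (in metres and radians):
On the way:
1. both boxes stand on the rubber mat, at rest and let go (z of coupler in the frame of mat between -0.008 and 0.008 m and angle between each of coupler, attenuator's own z axis and vertical below 0.08 rad and ((angle between the x axis of coupler and the x axis of mat, either way round below 0.4 rad and x of coupler in the frame of mat between -0.033 and 0.033 m and y of coupler in the frame of mat between -0.066 and 0.066 m) or (angle between the x axis of coupler and the y axis of mat, either way round below 0.4 rad and x of coupler in the frame of mat between -0.076 and 0.076 m and y of coupler in the frame of mat between -0.023 and 0.023 m)) and z of attenuator in the frame of mat between -0.008 and 0.008 m and ((angle between the x axis of attenuator and the x axis of mat, either way round below 0.4 rad and x of attenuator in the frame of mat between -0.033 and 0.033 m and y of attenuator in the frame of mat between -0.066 and 0.066 m) or (angle between the x axis of attenuator and the y axis of mat, either way round below 0.4 rad and x of attenuator in the frame of mat between -0.076 and 0.076 m and y of attenuator in the frame of mat between -0.023 and 0.023 m)) and linear speed of each of coupler, attenuator below 0.02 m/s and contact force between the fingers and coupler below 0.1 N and contact force between the fingers and attenuator below 0.1 N), for 0.2 s.
At the end, for the whole second after the job is handed in: Brackets and brush lie flat in fitting compartments: origin and head within 12 mm of the compartment's middle and head, at most 4 mm above rest, tilt under 0.08 rad; both boxes upright and wholly on the mat (to 8 mm, 0.4 rad); all released and at rest (((horizontal distance between bracket1 and lane1 below 0.012 m and horizontal distance between bracket1_head and lane1_head below 0.012 m and z of each of bracket1, bracket1_head in the frame of tray below 0.013 m and angle between the z axis of bracket1 and the z axis of tray, either way round below 0.08 rad) or (horizontal distance between bracket1 and lane2 below 0.012 m and horizontal distance between bracket1_head and lane2_head below 0.012 m and z of each of bracket1, bracket1_head in the frame of tray below 0.013 m and angle between the z axis of bracket1 and the z axis of tray, either way round below 0.08 rad) or (horizontal distance between bracket1 and lane3 below 0.012 m and horizontal distance between bracket1_head and lane3_head below 0.012 m and z of each of bracket1, bracket1_head in the frame of tray below 0.013 m and angle between the z axis of bracket1 and the z axis of tray, either way round below 0.08 rad)) and ((horizontal distance between bracket2 and lane1 below 0.012 m and horizontal distance between bracket2_head and lane1_head below 0.012 m and z of each of bracket2, bracket2_head in the frame of tray below 0.013 m and angle between the z axis of bracket2 and the z axis of tray, either way round below 0.08 rad) or (horizontal distance between bracket2 and lane2 below 0.012 m and horizontal distance between bracket2_head and lane2_head below 0.012 m and z of each of bracket2, bracket2_head in the frame of tray below 0.013 m and angle between the z axis of bracket2 and the z axis of tray, either way round below 0.08 rad) or (horizontal distance between bracket2 and lane3 below 0.012 m and horizontal distance between bracket2_head and lane3_head below 0.012 m and z of each of bracket2, bracket2_head in the frame of tray below 0.013 m and angle between the z axis of bracket2 and the z axis of tray, either way round below 0.08 rad)) and ((horizontal distance between bracket3 and lane1 below 0.012 m and horizontal distance between bracket3_head and lane1_head below 0.012 m and z of each of bracket3, bracket3_head in the frame of tray below 0.013 m and angle between the z axis of bracket3 and the z axis of tray, either way round below 0.08 rad) or (horizontal distance between bracket3 and lane2 below 0.012 m and horizontal distance between bracket3_head and lane2_head below 0.012 m and z of each of bracket3, bracket3_head in the frame of tray below 0.013 m and angle between the z axis of bracket3 and the z axis of tray, either way round below 0.08 rad) or (horizontal distance between bracket3 and lane3 below 0.012 m and horizontal distance between bracket3_head and lane3_head below 0.012 m and z of each of bracket3, bracket3_head in the frame of tray below 0.013 m and angle between the z axis of bracket3 and the z axis of tray, either way round below 0.08 rad)) and horizontal distance between brush and brush_lane below 0.012 m and horizontal distance between brush_head and brush_lane_head below 0.012 m and z of each of brush, brush_head in the frame of tray below 0.014 m and angle between the z axis of brush and the z axis of tray, either way round below 0.08 rad and z of coupler in the frame of mat between -0.008 and 0.008 m and angle between each of coupler, attenuator's own z axis and vertical below 0.08 rad and ((angle between the x axis of coupler and the x axis of mat, either way round below 0.4 rad and x of coupler in the frame of mat between -0.033 and 0.033 m and y of coupler in the frame of mat between -0.066 and 0.066 m) or (angle between the x axis of coupler and the y axis of mat, either way round below 0.4 rad and x of coupler in the frame of mat between -0.076 and 0.076 m and y of coupler in the frame of mat between -0.023 and 0.023 m)) and z of attenuator in the frame of mat between -0.008 and 0.008 m and ((angle between the x axis of attenuator and the x axis of mat, either way round below 0.4 rad and x of attenuator in the frame of mat between -0.033 and 0.033 m and y of attenuator in the frame of mat between -0.066 and 0.066 m) or (angle between the x axis of attenuator and the y axis of mat, either way round below 0.4 rad and x of attenuator in the frame of mat between -0.076 and 0.076 m and y of attenuator in the frame of mat between -0.023 and 0.023 m)) and linear speed of each of bracket1, bracket2, bracket3, brush, coupler, attenuator below 0.02 m/s); the robot touches nothing.
It fails at once if the mug is pushed more than 40 mm or tipped (distance of mug from where it was at the start of the episode above 0.04 m or angle between mug's own z axis and vertical above 0.4 rad).
It fails at once if the multimeter is pushed more than 40 mm or tipped (distance of multimeter from where it was at the start of the episode above 0.04 m or angle between multimeter's own z axis and vertical above 0.4 rad).
It fails at once if the dummy_load is pushed more than 40 mm or tipped (distance of dummy_load from where it was at the start of the episode above 0.04 m or angle between dummy_load's own z axis and vertical above 0.4 rad).
It fails at once if a part is laid in the tray while a box still lies on it (horizontal distance between any of coupler, attenuator and tray below 0.09 m and ((x of bracket1 in the frame of tray between -0.09 and 0.09 m and y of bracket1 in the frame of tray between -0.12 and 0.12 m and z of bracket1 in the frame of tray below 0.03 m) or (x of bracket2 in the frame of tray between -0.09 and 0.09 m and y of bracket2 in the frame of tray between -0.12 and 0.12 m and z of bracket2 in the frame of tray below 0.03 m) or (x of bracket3 in the frame of tray between -0.09 and 0.09 m and y of bracket3 in the frame of tray between -0.12 and 0.12 m and z of bracket3 in the frame of tray below 0.03 m) or (x of brush in the frame of tray between -0.09 and 0.09 m and y of brush in the frame of tray between -0.12 and 0.12 m and z of brush in the frame of tray below 0.03 m))).
Of bracket1, bracket2, bracket3, brush only 3 to 4 are there at a start; the rules pass over those that are not, and their reading is None.
At some moment in a run one of bracket1, bracket2, bracket3, brush may be knocked a few centimetres aside while the robot is not near it.
Once in a run the grip may slacken for a moment while it holds something.
It also fails if it takes over 210 s, if anything falls off the work surface, if the arm or the gripper's body presses on something with over 40 N, if the wrist force passes 120 N, or if a joint passes its speed limit or range.

## Working session

There is one attempt and no reset: what is moved stays moved. The work goes in short steps, Python scripts to look and compute and a tool call to move; the robot and the scene stay as the last step left them, time stands still between calls to the robot, and variables do not carry over. Pictures are saved under pics/ and viewed, and the job is handed in when it is done.

Besides the shell and the picture viewer there is one more tool, called after "Emit:" as name(argument=value, ...) on one line, values as JSON. apply_moves: Moves the arm, as the interface text tells. Its arguments: {"type":"object","properties":{"targets":{"type":"array"},"grip":{"type":"number"}},"required":["targets"]}

```bash
mkdir -p pics; ls
python3 - <<'E'
from station import manip
import cv2,numpy as np
o=manip.get_obs(); print({k:np.round(v,3) for k,v in o.items()})
for n in("top","side"):
    f=manip.grab_frame(n); print(n,f.keys(),f['vertical_fov'],f['cx'],f['cy']); print(np.round(f['pose'],3))
    cv2.imwrite(f'pics/{n}0.png',f['img'][:,:,::-1]); d=f['depth'];print((d>0).mean(),d[d>0].min(),d.max())
    np.savez(f'{n}0.npz',**f)
E
```

```text
pics
{'time_s': np.float64(0.0), 'q': array([ 1.028,  0.334,  0.04 ,  1.466, -0.013,  1.343, -0.059]), 'dq': array([-0.001, -0.001, -0.   , -0.002, -0.   ,  0.   , -0.001]), 'tau': array([-1.0000e-03, -6.5637e+01,  1.3350e+00, -4.0380e+01, -6.0000e-02,
        4.5000e-02,  0.0000e+00]), 'ee_pos': array([ 278.883, -586.63 ,  232.673]), 'orientation': array([-0.446,  1.977, -1.974]), 'ft_force': array([-0.652, -0.327, -0.077]), 'moment': array([ 0.035, -0.004, -0.016]), 'width': np.float64(0.999)}
top dict_keys(['img', 'depth', 'vertical_fov', 'cx', 'cy', 'pose']) 47.659265569778505 317.4506320787293 201.6725582157269
[[ 9.000000e-03  9.860000e-01 -1.660000e-01  3.410970e+02]
 [-1.000000e+00  9.000000e-03 -0.000000e+00 -2.555100e+01]
 [ 1.000000e-03  1.660000e-01  9.860000e-01  1.371487e+03]
 [ 0.000000e+00  0.000000e+00  0.000000e+00  1.000000e+00]]
0.99590234375 636.5771 2345.4058
side dict_keys(['img', 'depth', 'vertical_fov', 'cx', 'cy', 'pose']) 42.54516369096672 321.7491546811521 199.82832730801434
[[-9.680000e-01  1.920000e-01 -1.610000e-01  3.672980e+02]
 [-2.510000e-01 -7.490000e-01  6.130000e-01  6.862730e+02]
 [-3.000000e-03  6.340000e-01  7.730000e-01  1.003704e+03]
 [ 0.000000e+00  0.000000e+00  0.000000e+00  1.000000e+00]]
0.99591796875 741.14575 3144.182
```

View pics/top0.png

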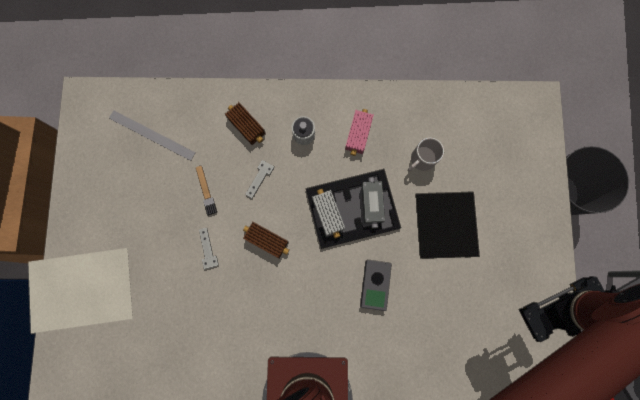

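View pics/side0.png

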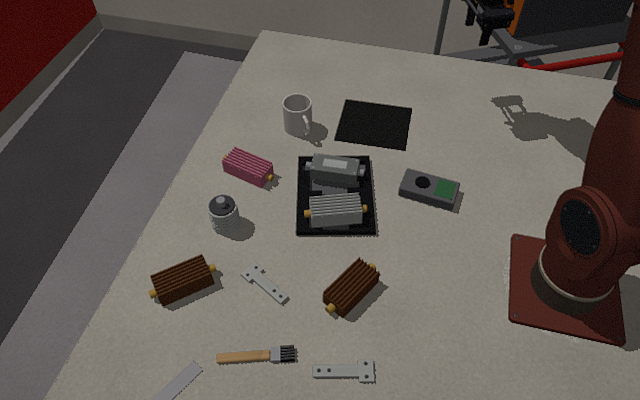

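```bash
cat > h.py <<'E'
import numpy as np,cv2
def load(n):
    from station import manip
    return manip.grab_frame(n)
def foc(f): return 200/np.tan(np.radians(float(f['vertical_fov']))/2)
def rays(f,uv):
    uv=np.atleast_2d(uv).astype(float);F=foc(f)
    d=np.c_[(uv[:,0]-f['cx'])/F,-(uv[:,1]-f['cy'])/F,-np.ones(len(uv))]
    return f['pose'][:3,3],d@f['pose'][:3,:3].T
def onplane(f,uv,z):
    o,d=rays(f,uv); return o+d*((z-o[2])/d[:,2])[:,None]
def project(f,P):
    P=np.atleast_2d(P).astype(float);c=(P-f['pose'][:3,3])@f['pose'][:3,:3];F=foc(f)
    return np.c_[f['cx']+F*c[:,0]/-c[:,2],f['cy']+F*c[:,1]/c[:,2]]
def cloud(f):
    v,u=np.mgrid[0:400,0:640]
    o,d=rays(f,np.c_[u.ravel(),v.ravel()])
    return (o+d*f['depth'].reshape(-1,1)).reshape(400,640,3)
def ortho(f,x0,x1,y0,y1,z,s=2.):  # s px/mm ; row0 = x1 (top), col0=y1 (left)
    W=int((y1-y0)*s);H=int((x1-x0)*s)
    c,r=np.meshgrid(np.arange(W),np.arange(H))
    P=np.c_[(x1-r/s).ravel(),(y1-c/s).ravel(),np.full(r.size,z)]
    uv=project(f,P).astype(np.float32).reshape(H,W,2)
    return cv2.remap(f['img'],uv[...,0],uv[...,1],cv2.INTER_CUBIC)
def save(n,im): cv2.imwrite(f'pics/{n}.png',im[:,:,::-1])
E
python3 - <<'E'
from h import *
for n in('top','side'):
    f=dict(np.load(n+'0.npz')); C=cloud(f)
    z=C[...,2]
    m=(np.abs(z)<15)&(f['img'].min(2)>120)&(C[...,0]>0)&(C[...,0]<900)
    X=C[m]; A=np.c_[X[:,:2],np.ones(len(X))]; s=np.linalg.lstsq(A,X[:,2],rcond=None)[0]
    r=X[:,2]-A@s; print(n,m.sum(),s,r.std()); 
    # residual by radius
    v,u=np.nonzero(m);R=np.hypot(u-f['cx'],v-f['cy'])
    for a in range(0,360,60):
        k=(R>=a)&(R<a+60); print(a,k.sum(),X[k,2].mean().round(2))
    # mat
    im=f['img'].astype(int)
    d=(im.max(2)<40)&(C[...,0]>300)&(C[...,0]<800)&(C[...,1]>-520)&(C[...,1]<200)&(z<25)
    nl,lab,st,ce=cv2.connectedComponentsWithStats(d.astype(np.uint8))
    for i in range(1,nl):
        if st[i,4]>300:
            c,_=cv2.findContours((lab==i).astype(np.uint8),cv2.RETR_EXTERNAL,cv2.CHAIN_APPROX_NONE)
            zz=np.median(z[lab==i]); zp=3 if zz<8 else 16
            P=onplane(f,c[0][:,0],zp)[:,:2].astype(np.float32)
            print(n,st[i],zz,cv2.minAreaRect(P))
E
```

```text
top 128132 [-1.64910999e-04 -2.04051493e-04  3.88295850e-01] 2.953506883059773
0 6320 0.26
60 23428 0.36
120 35688 0.27
180 41327 0.3
240 18880 0.32
300 2489 0.14
top [ 307  170   93   79 1803] 15.821149708365056 ((549.47119140625, -130.9185791015625), (186.03594970703125, 245.69293212890625), 14.806121826171875)
top [ 416  193   63   65 3646] 3.3989401949069133 ((504.1159362792969, -418.4403991699219), (194.35137939453125, 175.4132537841797), 2.196985960006714)
side 65698 [-9.21843783e-04 -4.38247035e-04  1.72642055e+00] 2.47081970960788
0 3898 1.07
60 19590 1.31
120 26388 1.42
180 14301 1.16
240 1506 0.89
300 15 -0.11
side [ 335  100   77   51 2896] 4.457432378445731 ((501.7392578125, -417.0894775390625), (197.97723388671875, 178.57566833496094), 2.3819615840911865)
side [ 296  156   80   80 2409] 16.484078046339732 ((547.4962768554688, -126.06570434570312), (188.08502197265625, 257.7667541503906), 14.863150596618652)
```

Run:
```python
from h import *
f=dict(np.load('top0.npz'));g=dict(np.load('side0.npz'))
save('o1',np.hstack([ortho(k,400,700,-320,40,16,1.1*2) for k in(f,)])[:600,:800])
save('o2',ortho(g,400,700,-320,40,16,2.2))
save('o3',ortho(f,380,750,100,500,5,2)[:,:800][:600] if 0 else ortho(f,380,750,100,500,5,1.5))
save('o4',ortho(g,380,750,100,500,5,1.5))
```

```text
(no output)
```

View pics/o1.png

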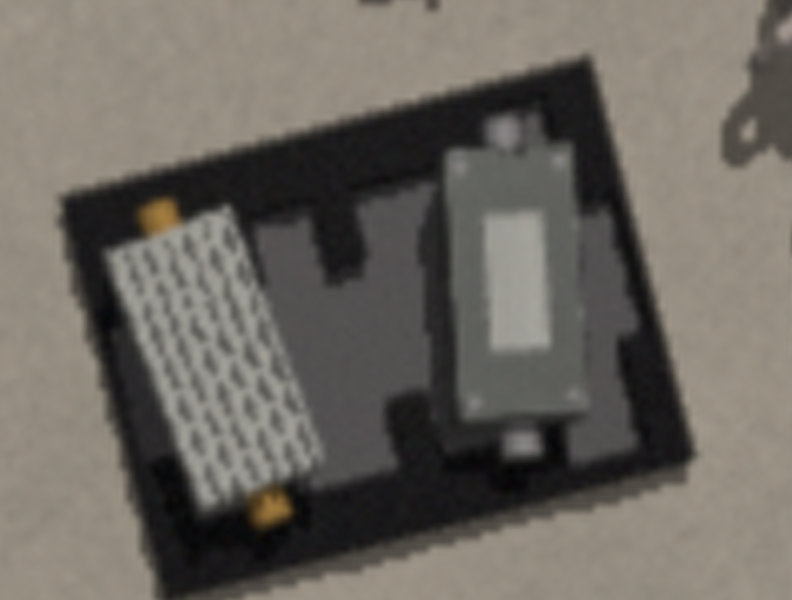

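View pics/o2.png

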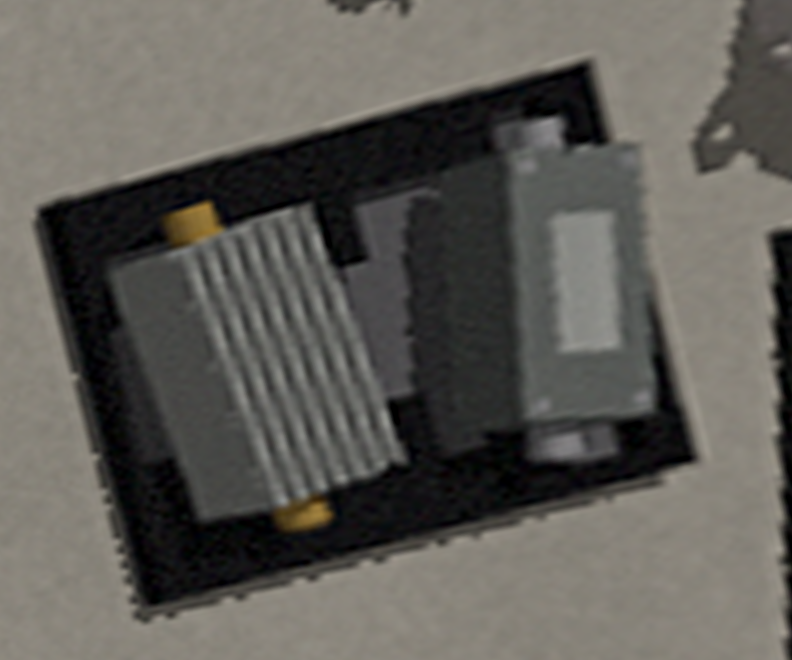

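View pics/o3.png

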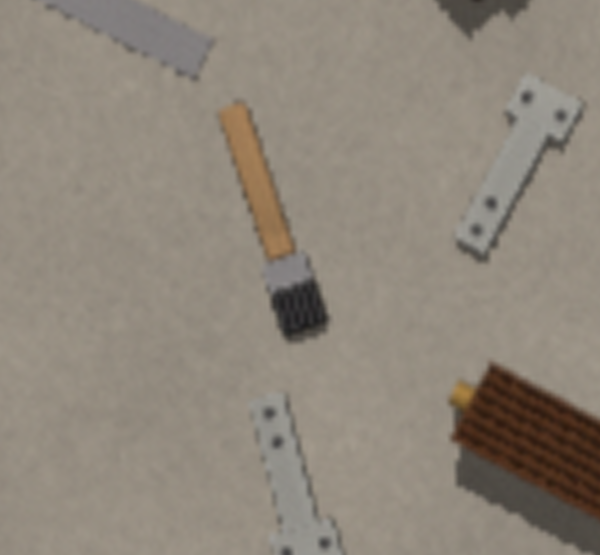

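View pics/o4.png

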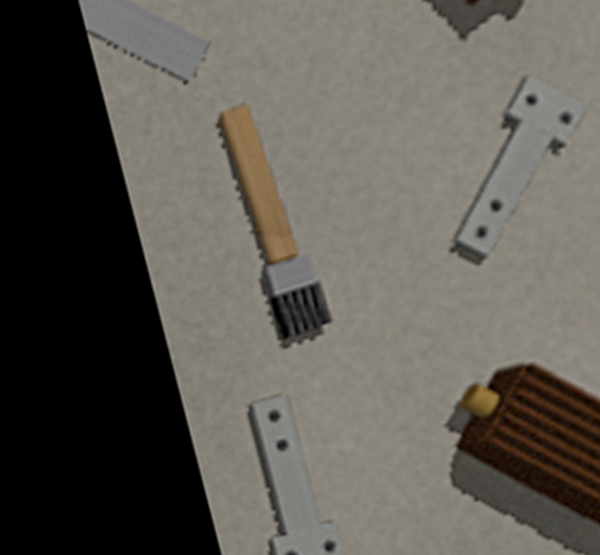

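```bash
cat >> h.py <<'E'
def boxes(f):
    C=cloud(f);z=C[...,2];hsv=cv2.cvtColor(f['img'],cv2.COLOR_RGB2HSV)
    out=[]
    m=((z>44)&(z<70)&(C[...,0]>430)&(C[...,0]<680)&(C[...,1]>-270)&(C[...,1]<20)&(hsv[...,1]<110)).astype(np.uint8)
    nl,lab,st,ce=cv2.connectedComponentsWithStats(m)
    for i in range(1,nl):
        if st[i,4]>200:
            mm=cv2.morphologyEx((lab==i).astype(np.uint8),cv2.MORPH_OPEN,np.ones((7,7)))
            P=C[mm>0]; out.append((st[i,4],ce[i].round(),np.median(P[:,2]),cv2.minAreaRect(P[:,:2].astype(np.float32))))
    return out
def plan(x,y,z,yaw=None):
    """yaw: direction (rad, world) of the jaw axis (mod pi)"""
    from station import manip
    from scipy.spatial.transform import Rotation as R
    o=manip.get_obs();M=R.from_rotvec(o['orientation']).as_matrix()
    p=o['ee_pos'];t=M.T@(np.array([x,y,z])-p)
    zy=np.arctan2(M[1,2],M[0,2]); tw=0
    if yaw is not None:
        tw=(yaw-zy+np.pi/2)%np.pi-np.pi/2
        tw=-tw  # tool y is down -> twist about y negative of world yaw
    print('pos',p.round(1),'jaw yaw',round(zy,3),'q7',o['q'][6].round(2),'F',o['ft_force'].round(1),'w',round(float(o['width']),3),'t',o['time_s'],'down',M[:,1].round(3))
    print('translation',t.round(1),'twist',round(tw,3))
E
python3 - <<'E'
from h import *
for n in('top','side'):
    f=dict(np.load(n+'0.npz'))
    for b in boxes(f): print(n,b)
plan(550,-130,150,1.57)
E
```

```text
top (np.int32(800), array([373., 201.]), np.float64(54.328065984315344), ((565.2762451171875, -190.04306030273438), (118.95008087158203, 59.01827621459961), 2.947694778442383))
top (np.int32(812), array([328., 212.]), np.float64(56.52581969498192), ((531.0648803710938, -56.880271911621094), (121.5240478515625, 57.419219970703125), 20.79837417602539))
side (np.int32(936), array([334., 165.]), np.float64(54.98330697346353), ((564.2871704101562, -189.475830078125), (120.1457290649414, 63.37283706665039), 3.885835886001587))
side (np.int32(1220), array([335., 206.]), np.float64(60.11162186384058), ((530.1268920898438, -55.64385986328125), (120.40047454833984, 62.97997283935547), 21.162342071533203))
pos [ 278.9 -586.7  232.8] jaw yaw -1.127 q7 -0.06 F [-0.2  0.6 -0.9] w 1.002 t 0.1 down [-0.001  0.001 -1.   ]
translation [-440.9   83.2 -296. ] twist 0.445
```

Run:
```python
from h import *
plan(564.8,-189.8,150,np.radians(93.3))
```

```text
pos [ 278.9 -586.7  232.8] jaw yaw -1.127 q7 -0.06 F [-0.2  0.6 -0.9] w 1.002 t 0.1 down [-0.001  0.001 -1.   ]
translation [-428.6   83.1 -235.6] twist 0.386
```

Emit:
apply_moves(targets=[{"translation":[-214,40,-118],"twist":0.193},{"translation":[-214,40,-118],"twist":0.193},{"translation":[-214,40,-118],"twist":0.193},{"translation":[-214,40,-118],"twist":0.193},{"translation":[-428.6,83,-235.6],"twist":0.386},{"translation":[-428.6,83,-235.6],"twist":0.386},{"translation":[-428.6,83,-235.6],"twist":0.386},{"translation":[-428.6,83,-235.6],"twist":0.386}], grip=1.0)

```text
time_s: 1.1
ee_pos: [563.6, -191.5, 150.7]
orientation: [-0.063, 2.192, -2.192]
ft_force: [0.0, -0.5, 0.2]
width: 0.998
```

Run:
```python
from h import *
plan(564.8,-189.8,36,np.radians(93.3))
```

```text
pos [ 563.6 -191.5  150.7] jaw yaw -1.513 q7 -1.31 F [ 0.  -0.5  0.2] w 0.998 t 1.1 down [-0. -0. -1.]
translation [ -1.3 114.7  -1.6] twist -0.0
```

Emit:
apply_moves(targets=[{"translation":[-1.3,60,-1.6],"twist":0},{"translation":[-1.3,90,-1.6],"twist":0},{"translation":[-1.3,105,-1.6],"twist":0},{"translation":[-1.3,115,-1.6],"twist":0},{"translation":[-1.3,115,-1.6],"twist":0}], grip=1.0)

```text
time_s: 1.72
ee_pos: [564.3, -191.7, 36.5]
orientation: [-0.063, 2.192, -2.192]
ft_force: [-0.5, -0.2, 0.3]
width: 0.999
```

Emit:
apply_moves(targets=[{"translation":[0,0,0],"twist":0},{"translation":[0,0,0],"twist":0},{"translation":[0,0,0],"twist":0},{"translation":[0,0,0],"twist":0},{"translation":[0,0,0],"twist":0},{"translation":[0,0,0],"twist":0}], grip=0.0)

```text
time_s: 2.48
ee_pos: [564.3, -191.2, 36.5]
orientation: [-0.063, 2.192, -2.192]
ft_force: [-0.8, 2.8, 6.0]
width: 0.663
```

Emit:
apply_moves(targets=[{"translation":[0,-10,0],"twist":0},{"translation":[0,-25,0],"twist":0},{"translation":[0,-45,0],"twist":0},{"translation":[0,-50,0],"twist":0},{"translation":[0,-50,0],"twist":0}], grip=0.0)

```text
time_s: 3.1
ee_pos: [564.4, -191.6, 86.9]
orientation: [-0.062, 2.191, -2.192]
ft_force: [0.4, 0.2, -4.4]
width: 0.664
```

Run:
```python
from h import *
plan(505,-467.8,80,np.radians(92.3))
f=load('side');save('s1',cv2.resize(f['img'][60:300,220:540],(800,600)))
```

```text
pos [ 564.4 -191.6   86.9] jaw yaw -1.513 q7 -1.32 F [ 0.4  0.2 -4.4] w 0.664 t 3.1 down [ 0.001 -0.    -1.   ]
translation [ 75.2   6.9 272.3] twist 0.018
```

View pics/s1.png

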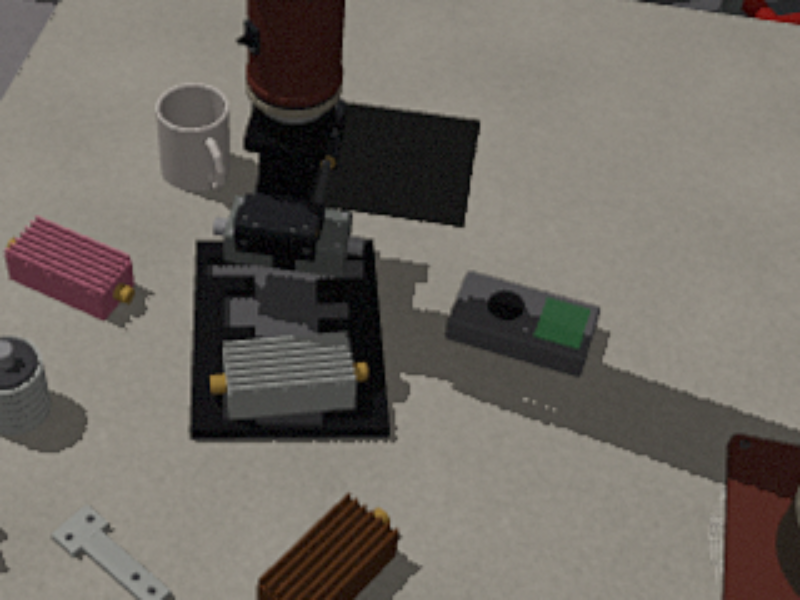

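Emit:
apply_moves(targets=[{"translation":[20,2,50],"twist":0},{"translation":[35,3,105],"twist":0},{"translation":[50,4,160],"twist":0.018},{"translation":[63,5,215],"twist":0.018},{"translation":[72,7,255],"twist":0.018},{"translation":[75,7,272],"twist":0.018},{"translation":[75,7,272],"twist":0.018}], grip=0.0)

```text
time_s: 4.03
ee_pos: [504.2, -467.8, 78.2]
orientation: [-0.043, 2.204, -2.202]
ft_force: [0.1, 1.1, -4.6]
width: 0.664
```

Run:
```python
from h import *
plan(505,-467.8,25,np.radians(92.3))
f=load('side');save('s2',cv2.resize(f['img'][60:300,220:540],(800,600)))
```

```text
pos [ 504.2 -467.8   78.2] jaw yaw -1.533 q7 -0.88 F [ 0.1  1.1 -4.6] w 0.664 t 4.025 down [-0.001  0.001 -1.   ]
translation [-0.9 53.2  0.1] twist -0.002
```

View pics/s2.png

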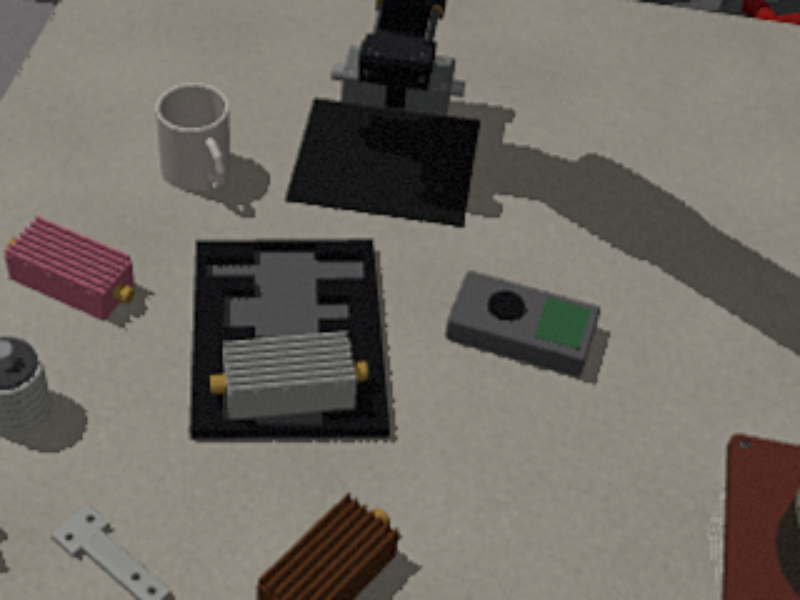

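Held level over the mat. Lower slowly, then release.

Emit:
apply_moves(targets=[{"translation":[-1,30,0],"twist":0},{"translation":[-1,44,0],"twist":0},{"translation":[-1,49,0],"twist":0},{"translation":[-1,52,0],"twist":0},{"translation":[-1,54,0],"twist":0},{"translation":[-1,54,0],"twist":0}], grip=0.0)

```text
time_s: 4.82
ee_pos: [506.1, -467.5, 25.6]
orientation: [-0.043, 2.201, -2.202]
ft_force: [-0.6, 0.0, -3.9]
width: 0.664
```

Emit:
apply_moves(targets=[{"translation":[0,1,0],"twist":0},{"translation":[0,2,0],"twist":0},{"translation":[0,2,0],"twist":0}], grip=0.0)

```text
time_s: 5.2
ee_pos: [506.0, -467.5, 23.6]
orientation: [-0.043, 2.201, -2.202]
ft_force: [-1.2, 0.1, 1.0]
width: 0.664
```

Emit:
apply_moves(targets=[{"translation":[0,0,0],"twist":0},{"translation":[0,0,0],"twist":0},{"translation":[0,0,0],"twist":0},{"translation":[0,-30,0],"twist":0},{"translation":[0,-80,0],"twist":0},{"translation":[0,-120,0],"twist":0},{"translation":[0,-120,0],"twist":0}], grip=0.95)

```text
time_s: 6.08
ee_pos: [507.7, -468.8, 147.7]
orientation: [-0.038, 2.194, -2.204]
ft_force: [0.3, 0.0, -0.3]
width: 0.952
```

Run:
```python
from h import *
f=load('side')
for b in boxes(f): print(b)
plan(530.6,-56.5,145,np.radians(110.9))
```

```text
(np.int32(1219), array([335., 206.]), np.float64(60.03453171258377), ((530.4127197265625, -55.900535583496094), (120.23137664794922, 64.1004409790039), 20.848369598388672))
pos [ 506.7 -467.9  145.1] jaw yaw -1.531 q7 -0.88 F [-0.9  0.7 -0.6] w 0.947 t 6.125 down [ 0.003 -0.002 -1.   ]
translation [ -40.2   -0.8 -410.2] twist -0.325
```

Emit:
apply_moves(targets=[{"translation":[-10,0,-60],"twist":0},{"translation":[-15,0,-120],"twist":-0.1},{"translation":[-20,0,-180],"twist":-0.2},{"translation":[-25,0,-240],"twist":-0.32},{"translation":[-30,0,-300],"twist":-0.325},{"translation":[-36,0,-360],"twist":-0.325},{"translation":[-40,0,-410],"twist":-0.325},{"translation":[-40,0,-410],"twist":-0.325}], grip=1.0)

```text
time_s: 7.12
ee_pos: [529.0, -51.1, 142.2]
orientation: [-0.381, 2.021, -2.017]
ft_force: [0.0, -0.6, -0.0]
width: 0.999
```

Run:
```python
from h import *
plan(530.6,-56.5,36,np.radians(110.9))
f=load('top');save('t1',cv2.resize(f['img'][120:320,280:520],(720,600)))
f=load('side');save('s3',cv2.resize(f['img'][60:300,220:540],(800,600)))
```

```text
pos [529.  -51.1 142.2] jaw yaw -1.199 q7 -1.25 F [ 0.  -0.6 -0. ] w 0.999 t 7.125 down [-0.001  0.002 -1.   ]
translation [  0.5 106.2   5.9] twist 0.007
```

View pics/t1.png

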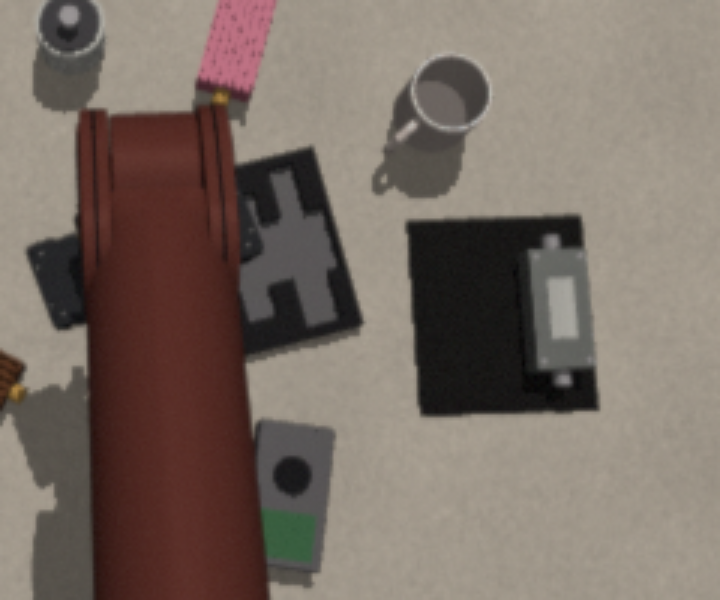

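View pics/s3.png

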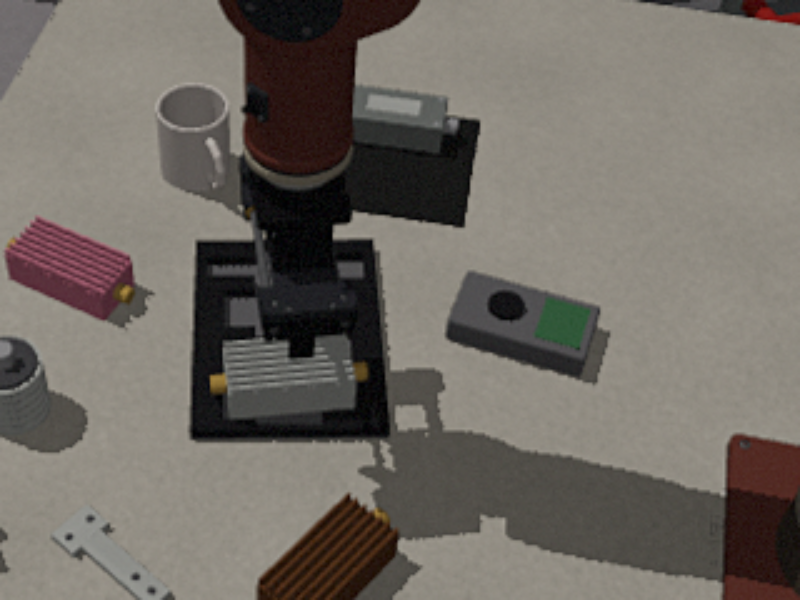

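Emit:
apply_moves(targets=[{"translation":[0.5,20,6],"twist":0.007},{"translation":[0.5,60,6],"twist":0.007},{"translation":[0.5,90,6],"twist":0.007},{"translation":[0.5,106,6],"twist":0.007},{"translation":[0.5,106,6],"twist":0.007}], grip=1.0)

```text
time_s: 7.85
ee_pos: [530.4, -62.6, 36.2]
orientation: [-0.368, 2.029, -2.028]
ft_force: [0.2, -0.5, 1.1]
width: 1.0
```

Emit:
apply_moves(targets=[{"translation":[0,0,0],"twist":0},{"translation":[0,0,0],"twist":0},{"translation":[0,0,0],"twist":0},{"translation":[0,0,0],"twist":0},{"translation":[0,0,0],"twist":0},{"translation":[0,0,0],"twist":0}], grip=0.0)

```text
time_s: 8.6
ee_pos: [531.5, -61.1, 37.7]
orientation: [-0.367, 2.026, -2.025]
ft_force: [-2.3, 3.1, 4.9]
width: 0.665
```

Emit:
apply_moves(targets=[{"translation":[0,-10,0],"twist":0},{"translation":[0,-25,0],"twist":0},{"translation":[0,-45,0],"twist":0},{"translation":[0,-60,0],"twist":0},{"translation":[0,-60,0],"twist":0}], grip=0.0)

```text
time_s: 9.22
ee_pos: [532.2, -62.1, 98.7]
orientation: [-0.364, 2.025, -2.027]
ft_force: [0.3, -1.2, -6.4]
width: 0.663
```

Run:
```python
from h import *
plan(501,-367.8,90,np.radians(92.3))
f=load('side');save('s4',cv2.resize(f['img'][60:300,220:540],(800,600)))
```

```text
pos [532.2 -62.1  98.7] jaw yaw -1.213 q7 -1.26 F [ 0.3 -1.2 -6.4] w 0.663 t 9.225 down [ 0.003 -0.001 -1.   ]
translation [136.2   8.7 275.5] twist 0.317
```

View pics/s4.png

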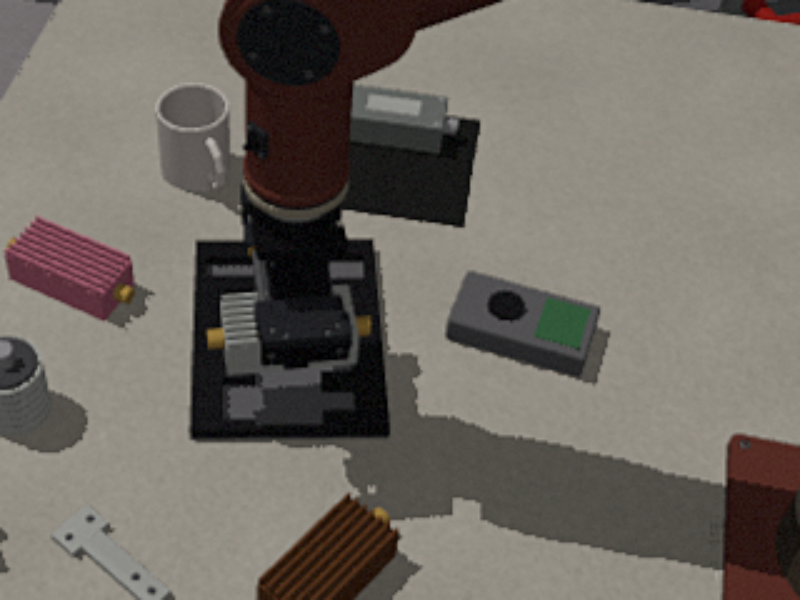

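Emit:
apply_moves(targets=[{"translation":[25,4,50],"twist":0},{"translation":[55,6,105],"twist":0.1},{"translation":[80,8,160],"twist":0.2},{"translation":[105,9,215],"twist":0.317},{"translation":[127,9,258],"twist":0.317},{"translation":[136,9,275.5],"twist":0.317},{"translation":[136,9,275.5],"twist":0.317},{"translation":[136,9,275.5],"twist":0.317}], grip=0.0)

```text
time_s: 10.28
ee_pos: [500.7, -365.6, 87.5]
orientation: [-0.048, 2.202, -2.198]
ft_force: [-0.0, -0.0, -6.5]
width: 0.667
```

Run:
```python
from h import *
plan(501,-367.8,26,np.radians(92.3))
f=load('side');save('s5',cv2.resize(f['img'][60:300,220:540],(800,600)))
```

```text
pos [ 500.7 -365.6   87.5] jaw yaw -1.528 q7 -1.01 F [-0.  -0.  -6.5] w 0.667 t 10.275 down [-0.001  0.002 -1.   ]
translation [-0.3 61.5  2.3] twist 0.002
```

View pics/s5.png

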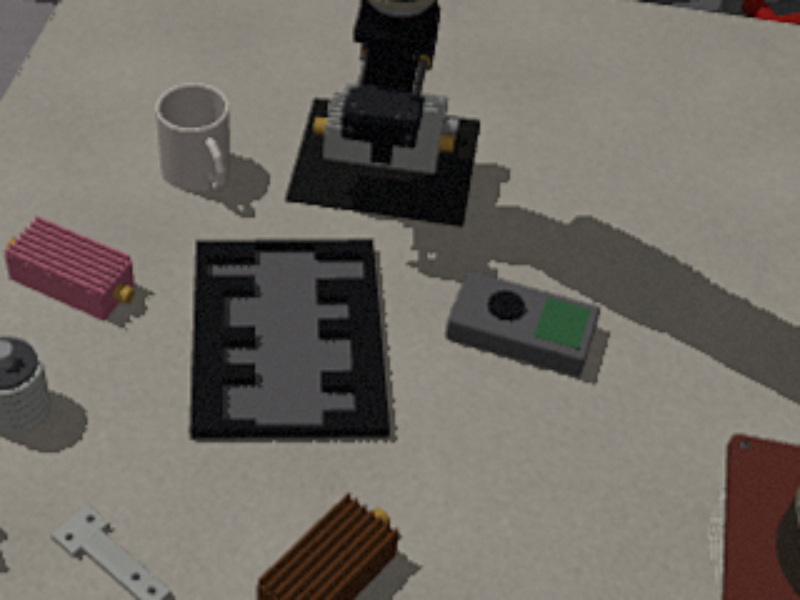

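Attenuator held level over the mat (crop 385,130); all four compartments now free and visible. Lower.

Emit:
apply_moves(targets=[{"translation":[0,30,0],"twist":0.002},{"translation":[0,50,0],"twist":0.002},{"translation":[0,57,0],"twist":0.002},{"translation":[0,60,0],"twist":0.002},{"translation":[0,61.5,0],"twist":0.002},{"translation":[0,61.5,0],"twist":0.002}], grip=0.0)

```text
time_s: 11.08
ee_pos: [500.7, -367.7, 27.3]
orientation: [-0.042, 2.201, -2.202]
ft_force: [-0.1, -0.1, -5.5]
width: 0.665
```

Emit:
apply_moves(targets=[{"translation":[0,1,0],"twist":0},{"translation":[0,2,0],"twist":0},{"translation":[0,2,0],"twist":0}], grip=0.0)

```text
time_s: 11.45
ee_pos: [500.5, -367.6, 25.3]
orientation: [-0.042, 2.201, -2.202]
ft_force: [-2.8, 0.6, 1.5]
width: 0.668
```

Contact (weight taken). Release and retreat upward.

Emit:
apply_moves(targets=[{"translation":[0,0,0],"twist":0},{"translation":[0,0,0],"twist":0},{"translation":[0,0,0],"twist":0},{"translation":[0,-30,0],"twist":0},{"translation":[0,-80,0],"twist":0},{"translation":[0,-140,0],"twist":0},{"translation":[0,-140,0],"twist":0},{"translation":[0,-140,0],"twist":0}], grip=0.93)

```text
time_s: 12.45
ee_pos: [500.3, -367.4, 164.6]
orientation: [-0.043, 2.202, -2.202]
ft_force: [0.4, 0.6, -0.2]
width: 0.932
```

Run:
```python
from h import *
f=load('top');g=load('side');np.savez('top1.npz',**f);np.savez('side1.npz',**g)
save('o5',ortho(f,420,680,-290,30,4,2.3));save('o6',ortho(g,420,680,-290,30,4,2.3))
save('s6',cv2.resize(g['img'][60:300,220:540],(800,600)))
```

```text
(no output)
```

View pics/o5.png

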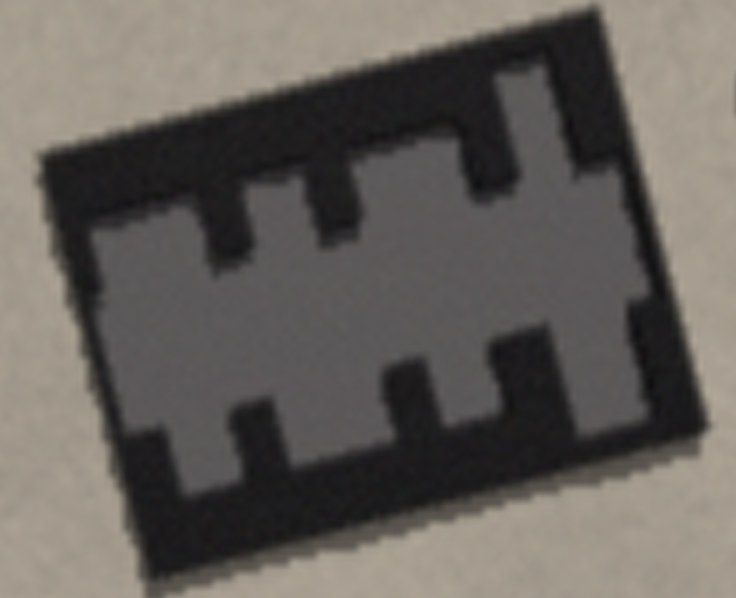

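View pics/o6.png

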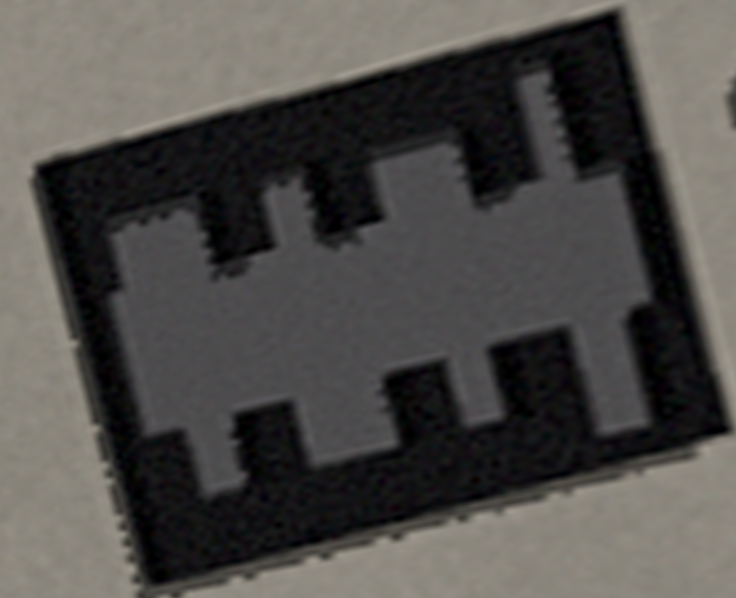

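View pics/s6.png

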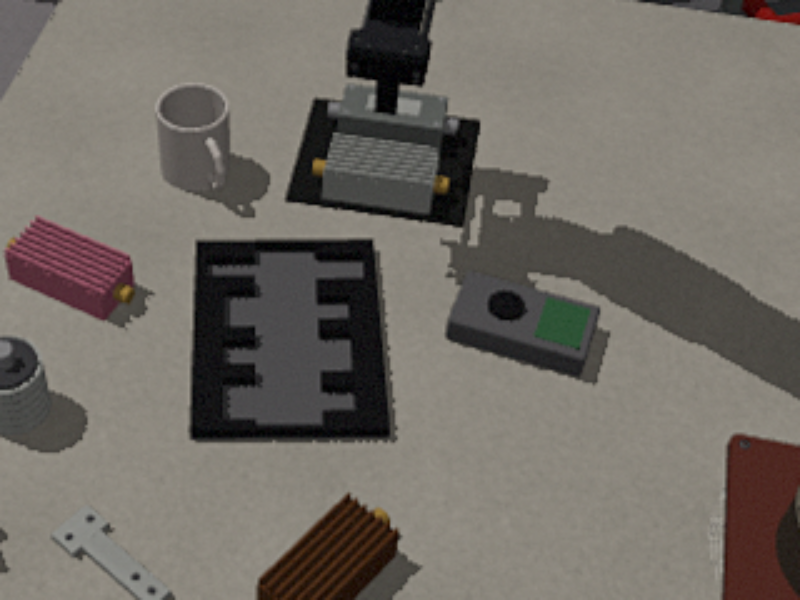

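Run:
```python
from h import *
from scipy.ndimage import map_coordinates
for n in('top','side'):
    f=dict(np.load(n+'1.npz')); G=cv2.cvtColor(f['img'],cv2.COLOR_RGB2GRAY).astype(float)
    c0=np.array([549,-130.5]);a=np.radians(14.8)
    ex=np.array([np.cos(a),np.sin(a)]);ey=np.array([-ex[1],ex[0]])
    def edge(d,t,half,rng):  # profile outward along d at positions along t, subpixel threshold crossing nearest nominal
        res=[]
        for s in rng:
            L=np.arange(half-14,half+14,.25)
            P=np.c_[c0+L[:,None]*d+s*t,np.full(len(L),16.)]
            uv=project(f,P);v=map_coordinates(G,[uv[:,1],uv[:,0]],order=1)
            g=np.gradient(v); 
            # inner black level
            b=np.median(v[:20]);o=np.median(v[-20:]);th=(b+o)/2
            k=np.argmax(v>th); res.append(L[k])
        return np.array(res)
    for nm,d,t,h,r in(('+x',ex,ey,95,range(-110,111,5)),('-x',-ex,ey,95,range(-110,111,5)),('+y',ey,ex,125,range(-80,81,5)),('-y',-ey,ex,125,range(-80,81,5))):
        e=edge(d,t,h,r);p=np.polyfit(list(r),e,1);print(n,nm,np.median(e),'slope deg',np.degrees(p[0]).round(2),e.std().round(2))
    # boxes on mat
    C=cloud(f);z=C[...,2]
    m=((z>28)&(z<60)&(C[...,0]>400)&(C[...,0]<610)&(C[...,1]>-395)&(C[...,1]<-335)).astype(np.uint8)
    if n=='side':
        m=cv2.morphologyEx(m,cv2.MORPH_OPEN,np.ones((7,7)))
        print('atten',cv2.minAreaRect(C[m>0][:,:2].astype(np.float32)))
```

```text
top +x 96.5 slope deg 0.03 0.19
top -x 99.5 slope deg -0.22 0.71
top +y 126.5 slope deg 0.12 0.89
top -y 126.5 slope deg 0.01 0.62
side +x 95.0 slope deg -0.0 0.21
side -x 99.0 slope deg 0.29 1.01
side +y 111.0 slope deg -3.59 11.52
side -y 126.0 slope deg -0.23 0.34
atten ((500.3197021484375, -364.92633056640625), (120.64720153808594, 59.53520584106445), 0.007643428631126881)
```

```bash
cat >> h.py <<'E'
def part(f,c,zt=10,r=95,kind='b',show=None):
    """measure flat part near world xy c, via colour mask in ortho at top-face height"""
    s=3.; im=ortho(f,c[0]-r,c[0]+r,c[1]-r,c[1]+r,zt,s)
    lab=cv2.cvtColor(im,cv2.COLOR_RGB2LAB).astype(int);B=lab[...,2]-128;L=lab[...,0]
    hs=cv2.cvtColor(im,cv2.COLOR_RGB2HSV).astype(int)
    bgB=np.median(B);bgL=np.median(L)
    if kind=='b': m=((B<bgB-4)&(L>bgL-30)).astype(np.uint8)
    else: m=((hs[...,1]>95)&(L>70)|(B<bgB-4)).astype(np.uint8)
    k=np.ones((5,5),np.uint8);m=cv2.morphologyEx(cv2.morphologyEx(m,cv2.MORPH_OPEN,k),cv2.MORPH_CLOSE,np.ones((13,13),np.uint8))
    cs,_=cv2.findContours(m,cv2.RETR_EXTERNAL,cv2.CHAIN_APPROX_NONE)
    out=[]
    for q in cs:
        if cv2.contourArea(q)<1500*s*s/2: continue
        P=np.c_[c[0]+r-q[:,0,1]/s,c[1]+r-q[:,0,0]/s].astype(np.float32)
        R=cv2.minAreaRect(P);out.append(R)
        (cx,cy),(w,h),a=R
        a=np.radians(a if w>h else a+90)
        M=cv2.moments(P.reshape(-1,1,2));g=np.array([M['m10']/M['m00']-cx,M['m01']/M['m00']-cy])
        if g@[np.cos(a),np.sin(a)]<0:a+=np.pi
        print('centre',round(cx,1),round(cy,1),'size',round(w),round(h),'heading deg',round(np.degrees(a),1)%360,'area',round(cv2.contourArea(P)))
        if show: cv2.drawContours(im,[q],-1,(255,0,0),1)
    if show: save(show,im)
E
python3 - <<'E'
from h import *
f=dict(np.load('top1.npz'));g=dict(np.load('side1.npz'))
for n,c,k,z in(('A',(635,160),'b',10),('B',(420,280),'b',10),('br',(605,330),'r',12)):
    for nm,ff in(('t',f),('s',g)):
        print(n,nm);part(ff,c,z,kind=k,show='p_'+n+nm)
ims=[[cv2.resize(cv2.imread(f'pics/p_{n}{nm}.png'),(260,260)) for n in('A','B','br')] for nm in 'ts']
cv2.imwrite('pics/pall.png',np.vstack([np.hstack(r) for r in ims]))
E
```

```text
A t
A s
B t
B s
br t
centre 602.9 319.2 size 157 32 heading deg 198.6 area 3312
br s
centre 578.7 407.3 size 35 137 heading deg 180.0 area 2466
centre 601.0 323.6 size 156 35 heading deg 199.0 area 3530
```

View pics/pall.png

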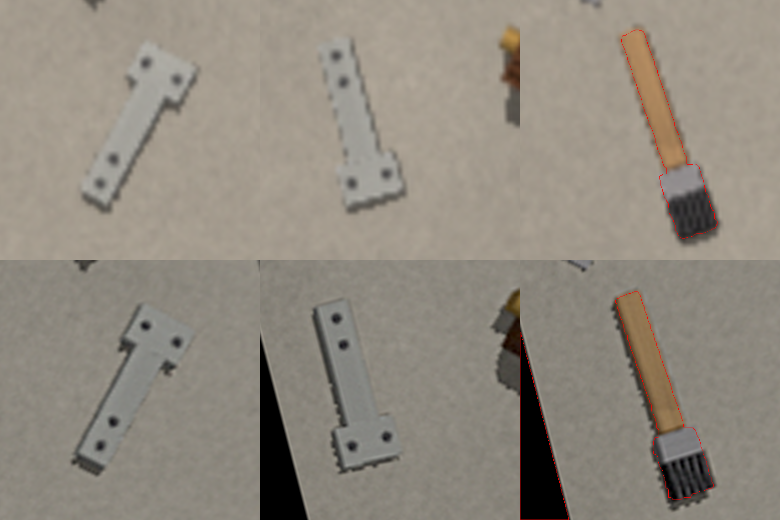

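```bash
python3 - <<'E'
from h import *
for n in('top','side'):
    f=dict(np.load(n+'1.npz'))
    for c in((633,158),(440,130)):
        im=ortho(f,c[0]-8,c[0]+8,c[1]-8,c[1]+8,10,2)
        print(n,c,im.reshape(-1,3).mean(0),cv2.cvtColor(im,cv2.COLOR_RGB2LAB).reshape(-1,3).mean(0),cv2.cvtColor(im,cv2.COLOR_RGB2LAB).reshape(-1,3).std(0))
E
sed -i "s/m=((B<bgB-4)&(L>bgL-30)).astype/Bs=cv2.GaussianBlur(B.astype(np.float32),(0,0),2);m=((Bs<bgB-3.2)\&(L>bgL-30)).astype/" h.py
python3 - <<'E'
from h import *
f=dict(np.load('top1.npz'));g=dict(np.load('side1.npz'))
for n,c,k,z in(('A',(635,160),'b',10),('B',(420,280),'b',10)):
    for nm,ff in(('t',f),('s',g)):
        print(n,nm);part(ff,c,z,kind=k,show='q_'+n+nm)
ims=[[cv2.resize(cv2.imread(f'pics/q_{n}{nm}.png'),(300,300)) for n in('A','B')] for nm in 'ts']
cv2.imwrite('pics/qall.png',np.vstack([np.hstack(r) for r in ims]))
E
```

```text
top (633, 158) [161.35546875 159.52441406 152.75976562] [167.53320312 127.58691406 131.68847656] [9.33621514 0.49633879 0.48575813]
top (440, 130) [75.55371094 46.8515625  29.08496094] [ 57.10742188 138.90234375 144.7734375 ] [7.73285551 1.45982473 1.92623679]
side (633, 158) [134.63378906 135.25976562 130.95507812] [143.3359375  126.98339844 130.23632812] [2.72367325 0.4360666  0.59850774]
side (440, 130) [54.22851562 31.88378906 16.9375    ] [ 37.22167969 136.87011719 141.28613281] [16.37311173  2.50657837  5.10276839]
A t
centre 638.0 158.4 size 44 120 heading deg 331.6 area 3075
A s
centre 636.8 160.4 size 43 119 heading deg 330.9 area 3145
B t
centre 426.9 307.5 size 120 45 heading deg 197.5 area 3265
B s
centre 425.6 307.2 size 120 43 heading deg 194.4 area 3135
```

View pics/qall.png

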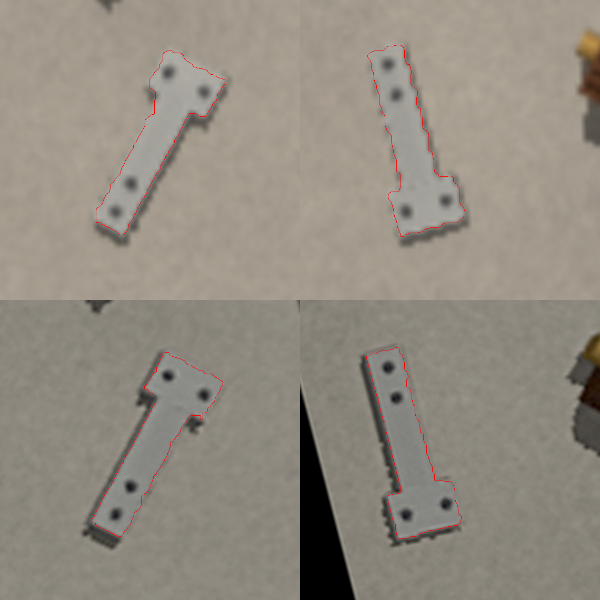

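Run:
```python
from h import *
plan(637.4,159.4,110,np.radians(61.3))
```

```text
pos [ 499.7 -367.   163.2] jaw yaw -1.532 q7 -1.0 F [-0.4 -0.5 -0.6] w 0.928 t 12.55 down [-0.002  0.001 -1.   ]
translation [-158.2   53.6 -520.6] twist 0.54
```

Emit:
apply_moves(targets=[{"translation":[-15,0,-58],"twist":0},{"translation":[-35,0,-116],"twist":0},{"translation":[-52,0,-175],"twist":0.1},{"translation":[-70,0,-233],"twist":0.2},{"translation":[-88,0,-290],"twist":0.3},{"translation":[-105,10,-348],"twist":0.4},{"translation":[-122,20,-405],"twist":0.5},{"translation":[-140,30,-462],"twist":0.54}], grip=1.0)

```text
time_s: 13.55
ee_pos: [621.9, 101.2, 132.9]
orientation: [-0.497, -1.938, 1.939]
ft_force: [0.8, 0.3, 0.4]
width: 0.995
```

Emit:
apply_moves(targets=[{"translation":[0,0,0],"twist":0},{"translation":[0,0,0],"twist":0}])

```text
time_s: 13.8
ee_pos: [621.7, 99.3, 133.2]
orientation: [-0.494, -1.939, 1.942]
ft_force: [-0.8, -0.6, -0.1]
width: 1.004
```

Run:
```python
from h import *
plan(637.4,159.4,60,np.radians(61.3))
```

```text
pos [621.7  99.3 133.2] jaw yaw -2.071 q7 -2.39 F [-0.8 -0.6 -0.1] w 1.004 t 13.8 down [-0.002 -0.001 -1.   ]
translation [ 14.9  73.1 -60.4] twist 0.0
```

Emit:
apply_moves(targets=[{"translation":[7,36,-30],"twist":0},{"translation":[15,73,-60.5],"twist":0},{"translation":[15,73,-60.5],"twist":0},{"translation":[15,73,-60.5],"twist":0},{"translation":[15,73,-60.5],"twist":0}], grip=1.0)

```text
time_s: 14.42
ee_pos: [639.3, 157.9, 63.1]
orientation: [-0.501, -1.94, 1.94]
ft_force: [0.4, -0.4, -0.2]
width: 1.0
```

Run:
```python
from h import *
plan(637.4,159.4,13,np.radians(61.3))
g=load('side');part(g,(635,160),10,kind='b')
save('s7',cv2.resize(g['img'][200:400,160:400],(720,600)))
```

```text
pos [639.3 157.9  63.1] jaw yaw -2.075 q7 -2.51 F [ 0.4 -0.4 -0.2] w 1.0 t 14.425 down [ 0.002 -0.    -1.   ]
translation [ 2.5 50.1 -0.4] twist -0.003
```

View pics/s7.png

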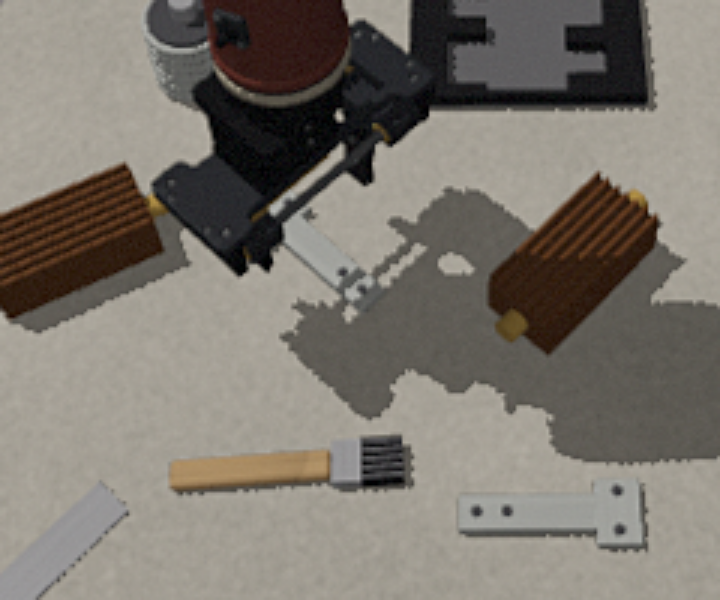

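Run:
```python
from h import *
f=dict(np.load('top1.npz'));C=cloud(f)
m=(C[...,2]>60)&(C[...,2]<110)&(C[...,0]>600)&(C[...,0]<800)
nl,lab,st,ce=cv2.connectedComponentsWithStats(m.astype(np.uint8))
for i in range(1,nl):
    if st[i,4]>50:
        P=C[lab==i];print(ce[i],P.mean(0),P.min(0),P.max(0))
        a=np.radians(61.3);d=P[:,:2]-[637.4,159.4]
        u=d@[np.cos(a),np.sin(a)];w=d@[-np.sin(a),np.cos(a)];print(u.min(),u.max(),w.min(),w.max())
```

```text
[302.86803519 129.58357771] [776.18358456  20.35100809  75.61440959] [748.91906586 -12.83898251  60.01118299] [799.71767552  53.439365    99.53004339]
-85.32364623451082 -16.056000940141914 -223.40152881139454 -161.0911578057315
[427.59384615 152.67384615] [ 707.41800957 -348.38412789   79.46175574] [ 663.51646914 -392.03248133   60.01829529] [ 749.81977518 -296.49140804   96.2557095 ]
-452.3932954795113 -374.4431511211843 -350.9188945947619 -242.5171544800728
```

Emit:
apply_moves(targets=[{"translation":[2.5,30,-0.5],"twist":0},{"translation":[2.5,42,-0.5],"twist":0},{"translation":[2.5,48,-0.5],"twist":0},{"translation":[2.5,50,-0.5],"twist":0},{"translation":[2.5,50,-0.5],"twist":0}], grip=1.0)

```text
time_s: 15.1
ee_pos: [636.7, 161.6, 12.3]
orientation: [-0.498, -1.941, 1.94]
ft_force: [2.0, 0.1, 0.1]
width: 0.999
```

Emit:
apply_moves(targets=[{"translation":[0,0,0],"twist":0},{"translation":[0,0,0],"twist":0},{"translation":[0,0,0],"twist":0},{"translation":[0,0,0],"twist":0},{"translation":[0,0,0],"twist":0},{"translation":[0,0,0],"twist":0},{"translation":[0,0,0],"twist":0}], grip=0.0)

```text
time_s: 15.98
ee_pos: [636.3, 161.5, 11.7]
orientation: [-0.497, -1.941, 1.941]
ft_force: [-0.3, -0.8, -0.4]
width: 0.292
```

Emit:
apply_moves(targets=[{"translation":[0,-15,0],"twist":0},{"translation":[0,-40,0],"twist":0},{"translation":[0,-60,0],"twist":0},{"translation":[0,-60,0],"twist":0},{"translation":[0,-60,0],"twist":0}], grip=0.0)

```text
time_s: 16.6
ee_pos: [635.9, 161.3, 71.1]
orientation: [-0.496, -1.94, 1.941]
ft_force: [0.3, -1.1, -2.0]
width: 0.27
```

```bash
cat >> h.py <<'E'
TC=np.array([548.8,-130.5]);TA=np.radians(14.8)
def tray(x,y):
    c,s=np.cos(TA),np.sin(TA);return TC+np.array([c*x-s*y,s*x+c*y])
E
python3 - <<'E'
from h import *
p=tray(-2,87);print(p)
plan(p[0],p[1],80,np.radians(104.8))
g=load('side');save('s8',cv2.resize(g['img'][100:340,200:440],(600,600)))
E
```

```text
[524.64257228 -46.89725671]
pos [635.9 161.3  71.1] jaw yaw -2.072 q7 -2.51 F [ 0.3 -1.1 -2. ] w 0.27 t 16.6 down [-0.001 -0.    -1.   ]
translation [ -2.4  -8.7 236. ] twist -0.76
```

View pics/s8.png

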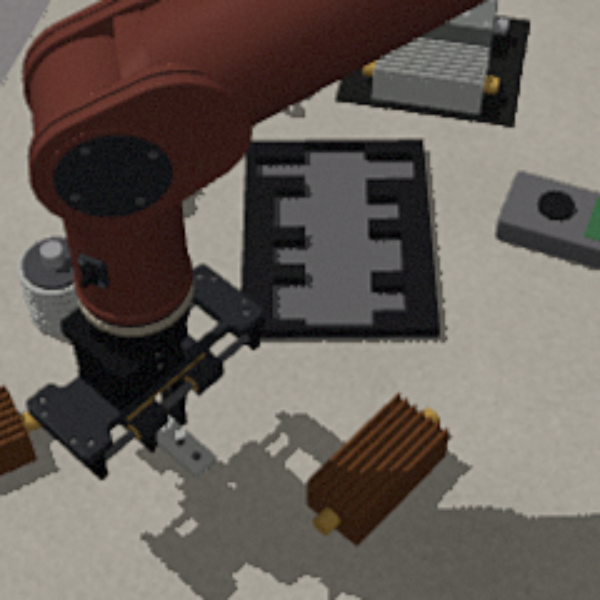

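Emit:
apply_moves(targets=[{"translation":[0,-4,40],"twist":-0.1},{"translation":[0,-9,90],"twist":-0.25},{"translation":[0,-9,140],"twist":-0.4},{"translation":[-1,-9,185],"twist":-0.55},{"translation":[-2,-9,220],"twist":-0.7},{"translation":[-2.4,-9,236],"twist":-0.76},{"translation":[-2.4,-9,236],"twist":-0.76},{"translation":[-2.4,-9,236],"twist":-0.76}], grip=0.0)

```text
time_s: 17.65
ee_pos: [525.2, -45.6, 80.4]
orientation: [-0.271, 2.085, -2.083]
ft_force: [-0.2, -0.4, -1.6]
width: 0.266
```

Emit:
apply_moves(targets=[{"translation":[0,20,0],"twist":0},{"translation":[0,20,0],"twist":0},{"translation":[0,20,0],"twist":0}])

```text
time_s: 18.02
ee_pos: [525.4, -45.8, 61.0]
orientation: [-0.272, 2.083, -2.083]
ft_force: [-0.2, 0.5, -0.9]
width: 0.269
```

Run:
```python
from h import *
p=tray(-2,87)
plan(p[0],p[1],25,np.radians(104.8))
g=load('side');save('s9',cv2.resize(g['img'][130:290,230:430],(750,600)))
f=load('top');save('t9',cv2.resize(f['img'][130:290,250:450],(750,600)))
```

```text
pos [525.4 -45.8  61. ] jaw yaw -1.311 q7 -1.42 F [-0.2  0.5 -0.9] w 0.269 t 18.025 down [ 0.  0. -1.]
translation [ 1.  36.   0.9] twist 0.001
```

View pics/s9.png

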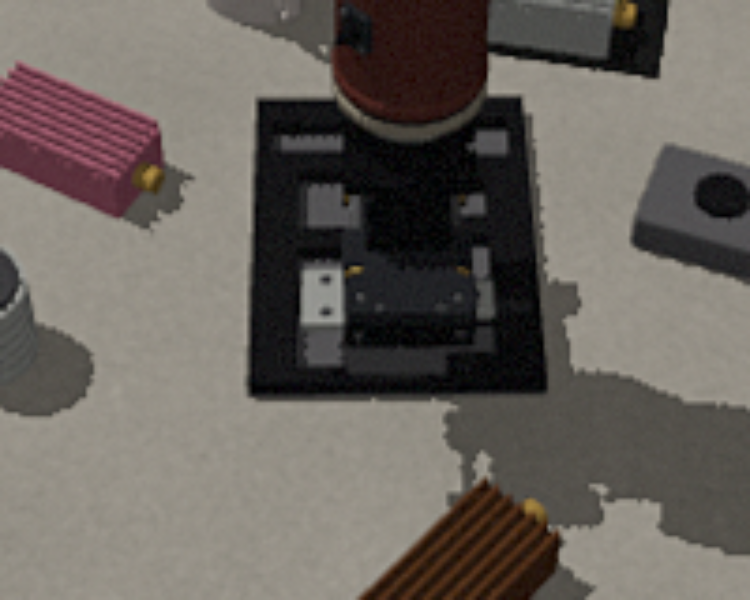

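View pics/t9.png

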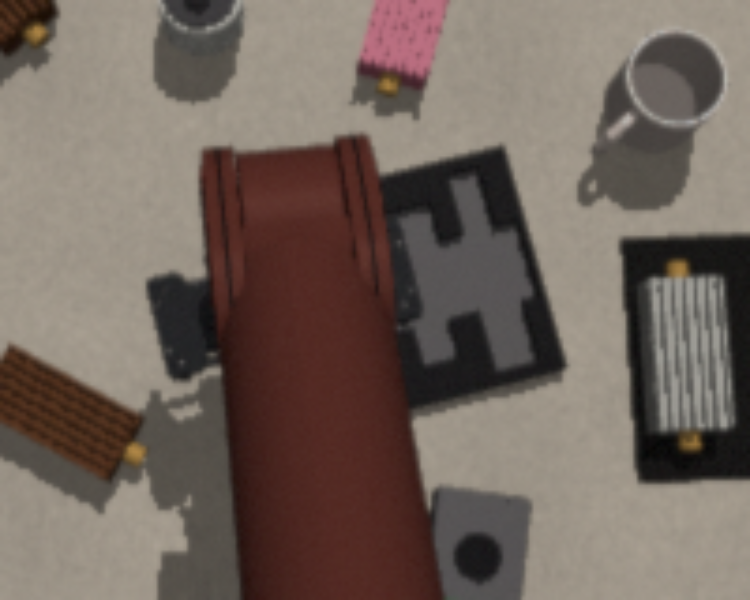

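Run:
```python
from h import *
g=load('side');G=g['img']
sub=G[190:225,300:330].min(2)
m=(sub>125).astype(np.uint8)
nl,lab,st,ce=cv2.connectedComponentsWithStats(m);i=1+np.argmax(st[1:,4]);print(st[i])
v,u=np.nonzero(lab==i);P=onplane(g,np.c_[u+300,v+190],59.3)[:,:2]-TC
c,s=np.cos(TA),np.sin(TA);x=P@[c,s];y=P@[-s,c];print('tray x',x.min(),np.percentile(x,[2,98]),x.max(),'y',np.percentile(y,[1,50,99]),y.min(),y.max())
```

```text
[ 11  11  10  15 120]
tray x 36.542790762684426 [36.56209383 57.80913513] 57.870240340519224 y [ 68.62768123  88.3367122  107.63074114] 65.7244467732576 107.65068446320136
```

Emit:
apply_moves(targets=[{"translation":[0,20,0.6],"twist":0},{"translation":[0,30,0.6],"twist":0},{"translation":[0,36,0.6],"twist":0},{"translation":[0,40,0.6],"twist":0},{"translation":[0,42,0.6],"twist":0},{"translation":[0,44,0.6],"twist":0},{"translation":[0,44,0.6],"twist":0}], grip=0.0)

```text
time_s: 19.05
ee_pos: [525.2, -47.2, 16.7]
orientation: [-0.271, 2.083, -2.083]
ft_force: [-0.2, -0.9, -1.9]
width: 0.272
```

No contact force on the way down, so it is inside the compartment. A last 1.5 mm, then a small opening.

Emit:
apply_moves(targets=[{"translation":[0,0.7,0],"twist":0},{"translation":[0,1.2,0],"twist":0},{"translation":[0,1.2,0],"twist":0}], grip=0.0)

```text
time_s: 19.42
ee_pos: [525.3, -47.2, 15.8]
orientation: [-0.271, 2.083, -2.083]
ft_force: [-1.4, 0.2, 2.4]
width: 0.267
```

Emit:
apply_moves(targets=[{"translation":[0,0,0],"twist":0},{"translation":[0,0,0],"twist":0},{"translation":[0,0,0],"twist":0},{"translation":[0,-15,0],"twist":0},{"translation":[0,-50,0],"twist":0},{"translation":[0,-100,0],"twist":0},{"translation":[0,-110,0],"twist":0}], grip=0.48)

```text
time_s: 20.3
ee_pos: [527.3, -47.2, 129.9]
orientation: [-0.264, 2.079, -2.082]
ft_force: [0.6, 0.5, -0.1]
width: 0.48
```

Run:
```python
from h import *
f=load('side');save('o10',ortho(f,420,680,-290,30,10,2.3))
f=load('top');save('t10',ortho(f,420,680,-290,30,10,2.3))
for n in('top','side'):
    g=load(n)
    print(n);part(g,(605,330),12,kind='r');part(g,(420,280),10,kind='b')
plan(426.3,307.4,110,np.radians(106))
```

```text
top
centre 602.9 317.6 size 157 31 heading deg 197.0 area 3320
centre 428.1 306.1 size 120 45 heading deg 194.8 area 3292
side
centre 578.0 407.2 size 36 135 heading deg 180.0 area 2463
centre 601.2 324.1 size 155 35 heading deg 199.9 area 3556
centre 425.7 307.2 size 119 43 heading deg 194.4 area 3121
pos [524.6 -47.3 124.9] jaw yaw -1.312 q7 -1.38 F [ 0.6  0.2 -0.2] w 0.481 t 20.5 down [-0.001 -0.    -1.   ]
translation [   4.3   14.9 -368.1] twist -0.021
```

View pics/o10.png

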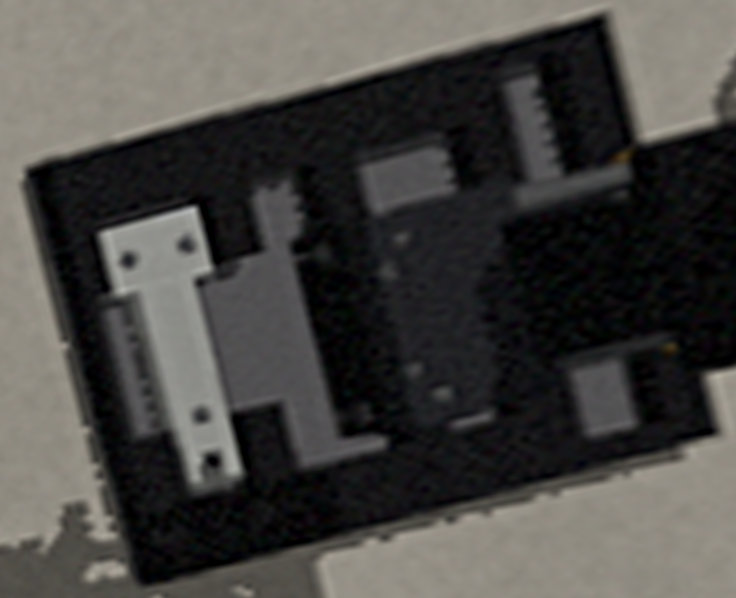

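Emit:
apply_moves(targets=[{"translation":[0,0,-55],"twist":0},{"translation":[1,0,-115],"twist":0},{"translation":[2,0,-175],"twist":0},{"translation":[3,0,-235],"twist":0},{"translation":[4,0,-295],"twist":0},{"translation":[4,15,-345],"twist":0},{"translation":[4.3,40,-368],"twist":0},{"translation":[4.3,50,-368],"twist":0}], grip=1.0)

```text
time_s: 21.5
ee_pos: [424.3, 308.4, 72.9]
orientation: [-0.28, 2.083, -2.084]
ft_force: [0.6, -0.8, -1.1]
width: 0.999
```

Emit:
apply_moves(targets=[{"translation":[0,0,0],"twist":0},{"translation":[0,0,0],"twist":0}])

```text
time_s: 21.75
ee_pos: [427.6, 306.3, 75.8]
orientation: [-0.269, 2.084, -2.085]
ft_force: [-0.0, 0.2, -0.9]
width: 0.999
```

Run:
```python
from h import *
plan(426.6,307,12,np.radians(105.2))
g=load('side');save('s11',cv2.resize(g['img'][200:400,200:440],(720,600)))
```

```text
pos [427.6 306.3  75.8] jaw yaw -1.314 q7 -2.2 F [-0.   0.2 -0.9] w 0.999 t 21.75 down [ 0. -0. -1.]
translation [ 0.8 63.8 -0.9] twist -0.008
```

View pics/s11.png

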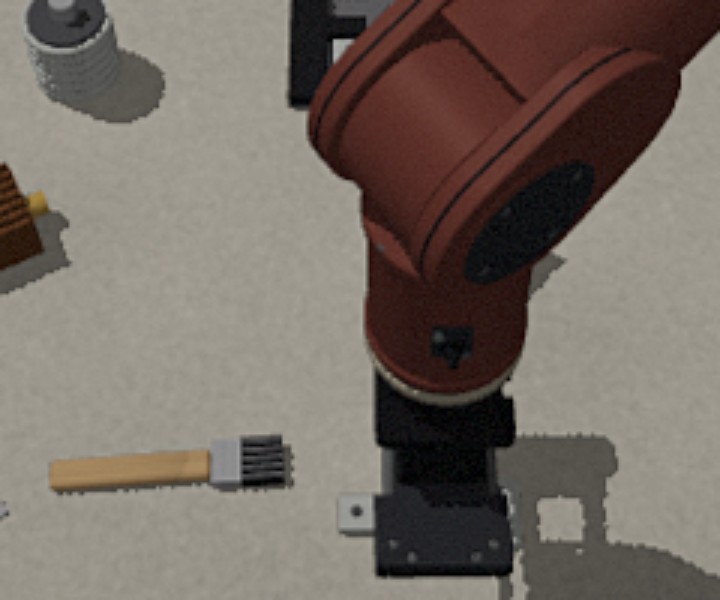

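Emit:
apply_moves(targets=[{"translation":[0.8,40,-1],"twist":-0.008},{"translation":[0.8,55,-1],"twist":-0.008},{"translation":[0.8,61,-1],"twist":-0.008},{"translation":[0.8,64,-1],"twist":-0.008},{"translation":[0.8,64,-1],"twist":-0.008}], grip=1.0)

```text
time_s: 22.42
ee_pos: [426.2, 308.5, 12.1]
orientation: [-0.278, 2.079, -2.078]
ft_force: [0.3, -0.3, 0.2]
width: 1.001
```

Emit:
apply_moves(targets=[{"translation":[0,0,0],"twist":0},{"translation":[0,0,0],"twist":0},{"translation":[0,0,0],"twist":0},{"translation":[0,0,0],"twist":0},{"translation":[0,0,0],"twist":0},{"translation":[0,0,0],"twist":0},{"translation":[0,0,0],"twist":0}], grip=0.0)

```text
time_s: 23.3
ee_pos: [425.8, 308.2, 11.6]
orientation: [-0.279, 2.079, -2.079]
ft_force: [0.8, -0.5, 0.2]
width: 0.289
```

Emit:
apply_moves(targets=[{"translation":[0,-15,0],"twist":0},{"translation":[0,-40,0],"twist":0},{"translation":[0,-70,0],"twist":0},{"translation":[0,-70,0],"twist":0},{"translation":[0,-70,0],"twist":0}], grip=0.0)

```text
time_s: 23.92
ee_pos: [425.7, 307.9, 81.4]
orientation: [-0.279, 2.079, -2.079]
ft_force: [0.3, 0.1, -2.5]
width: 0.274
```

Run:
```python
from h import *
p=tray(0,29);print(p)
plan(p[0],p[1],80,np.radians(104.8))
g=load('side');save('s12',cv2.resize(g['img'][200:400,200:440],(720,600)))
```

```text
[ 541.39207302 -102.46212173]
pos [425.7 307.9  81.4] jaw yaw -1.304 q7 -2.19 F [ 0.3  0.1 -2.5] w 0.274 t 23.925 down [ 0. -0. -1.]
translation [ -3.5   1.6 426.3] twist 0.008
```

View pics/s12.png

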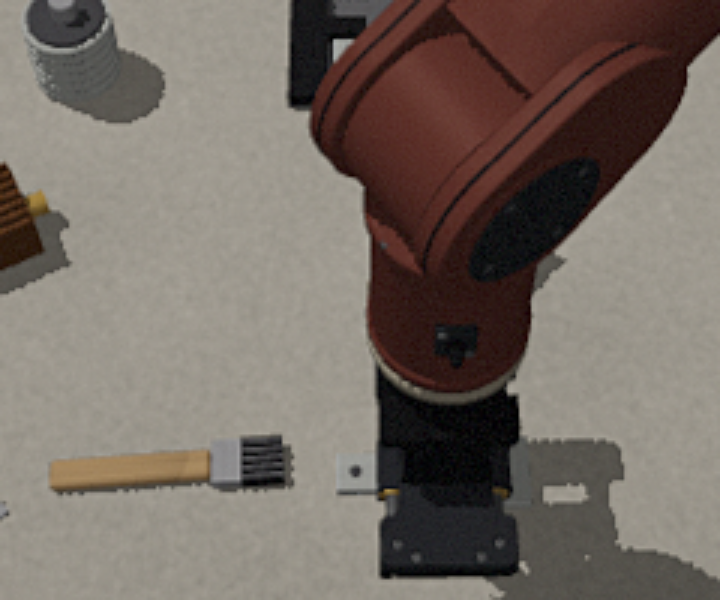

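Emit:
apply_moves(targets=[{"translation":[0,-6,50],"twist":0},{"translation":[-1,-12,110],"twist":0},{"translation":[-1,-12,170],"twist":0},{"translation":[-2,-12,230],"twist":0},{"translation":[-2,-12,290],"twist":0.008},{"translation":[-3,-8,345],"twist":0.008},{"translation":[-3.5,0,395],"twist":0.008},{"translation":[-3.5,5,426],"twist":0.008}], grip=0.0)

```text
time_s: 24.98
ee_pos: [540.8, -104.7, 74.9]
orientation: [-0.271, 2.086, -2.086]
ft_force: [0.2, -0.4, 0.2]
width: 0.271
```

Emit:
apply_moves(targets=[{"translation":[0,15,0],"twist":0},{"translation":[0,15,0],"twist":0},{"translation":[0,15,0],"twist":0}], grip=0.0)

```text
time_s: 25.35
ee_pos: [541.3, -100.3, 61.3]
orientation: [-0.274, 2.083, -2.082]
ft_force: [0.9, 0.3, -0.4]
width: 0.269
```

Run:
```python
from h import *
p=tray(0,29)
plan(p[0],p[1],16.5,np.radians(104.8))
g=load('side');save('s13',cv2.resize(g['img'][130:290,230:430],(750,600)))
```

```text
pos [ 541.3 -100.3   61.3] jaw yaw -1.31 q7 -1.33 F [ 0.9  0.3 -0.4] w 0.269 t 25.35 down [-0.001  0.001 -1.   ]
translation [ 0.4 44.8  2.2] twist 0.003
```

View pics/s13.png

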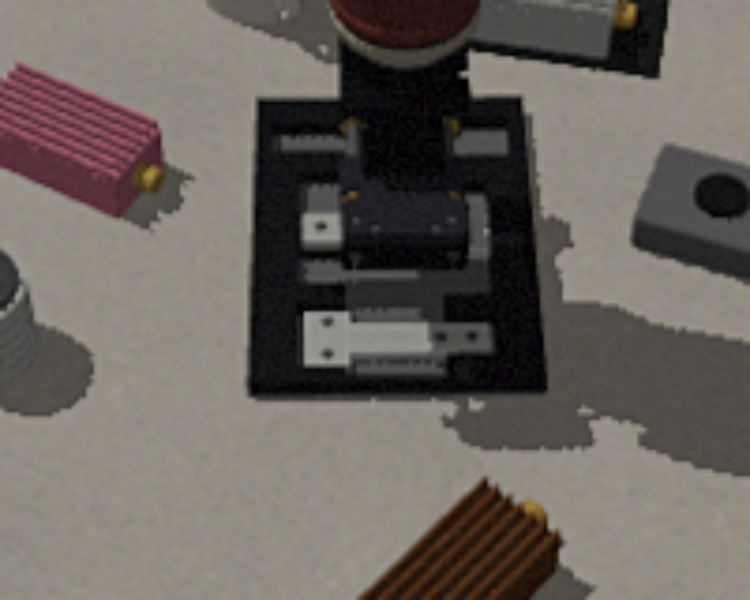

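Run:
```python
from h import *
g=load('side');G=g['img']
x0,y0=300,180;sub=G[180:200,300:323].min(2)
m=(sub>110).astype(np.uint8)
nl,lab,st,ce=cv2.connectedComponentsWithStats(m);i=1+np.argmax(st[1:,4]);print(st[i])
v,u=np.nonzero(lab==i);P=onplane(g,np.c_[u+x0,v+y0],59.5)[:,:2]-TC
c,s=np.cos(TA),np.sin(TA);x=P@[c,s];y=P@[-s,c];print('tray x',x.min(),x.max(),'y',y.min(),y.max())
from station import manip
p=manip.get_obs()['ee_pos'][:2]-TC;print(p@[c,s],p@[-s,c])
```

```text
[10  6 11  8 68]
tray x 36.4340071509231 60.656417948673564 y 18.723826134753804 41.06707563093798
0.7241315847275103 30.62686560819859
```

Emit:
apply_moves(targets=[{"translation":[1.2,20,1.6],"twist":0.003},{"translation":[1.2,30,1.6],"twist":0.003},{"translation":[1.2,36,1.6],"twist":0.003},{"translation":[1.2,40,1.6],"twist":0.003},{"translation":[1.2,42,1.6],"twist":0.003},{"translation":[1.2,44.5,1.6],"twist":0.003},{"translation":[1.2,44.5,1.6],"twist":0.003}], grip=0.0)

```text
time_s: 26.32
ee_pos: [540.7, -103.7, 17.0]
orientation: [-0.268, 2.085, -2.085]
ft_force: [0.2, 0.1, -1.5]
width: 0.27
```

Emit:
apply_moves(targets=[{"translation":[0,0.6,0],"twist":0},{"translation":[0,1,0],"twist":0},{"translation":[0,1,0],"twist":0}], grip=0.0)

```text
time_s: 26.7
ee_pos: [540.7, -103.7, 16.0]
orientation: [-0.268, 2.085, -2.085]
ft_force: [-0.2, 0.1, -1.0]
width: 0.268
```

Emit:
apply_moves(targets=[{"translation":[0,0,0],"twist":0},{"translation":[0,0,0],"twist":0},{"translation":[0,0,0],"twist":0},{"translation":[0,-15,0],"twist":0},{"translation":[0,-50,0],"twist":0},{"translation":[0,-105,0],"twist":0},{"translation":[0,-105,0],"twist":0},{"translation":[0,-105,0],"twist":0}], grip=0.45)

```text
time_s: 27.7
ee_pos: [540.8, -103.8, 121.6]
orientation: [-0.267, 2.084, -2.085]
ft_force: [-0.9, -0.3, -0.8]
width: 0.454
```

Run:
```python
from h import *
f=load('side');save('o14',ortho(f,420,680,-290,30,10,2.3))
part(f,(605,330),12,kind='r')
f=load('top');part(f,(605,330),12,kind='r',show='br14')
plan(602,319,110,np.radians(108))
```

```text
centre 578.5 407.2 size 36 136 heading deg 180.0 area 2468
centre 602.0 321.4 size 155 34 heading deg 196.9 area 3543
centre 603.0 318.1 size 157 31 heading deg 197.5 area 3327
pos [ 540.  -103.6  120.2] jaw yaw -1.315 q7 -1.3 F [-0.4  0.  -0.6] w 0.449 t 27.8 down [-0.002  0.    -1.   ]
translation [-166.9   10.2 -393.2] twist -0.058
```

View pics/o14.png

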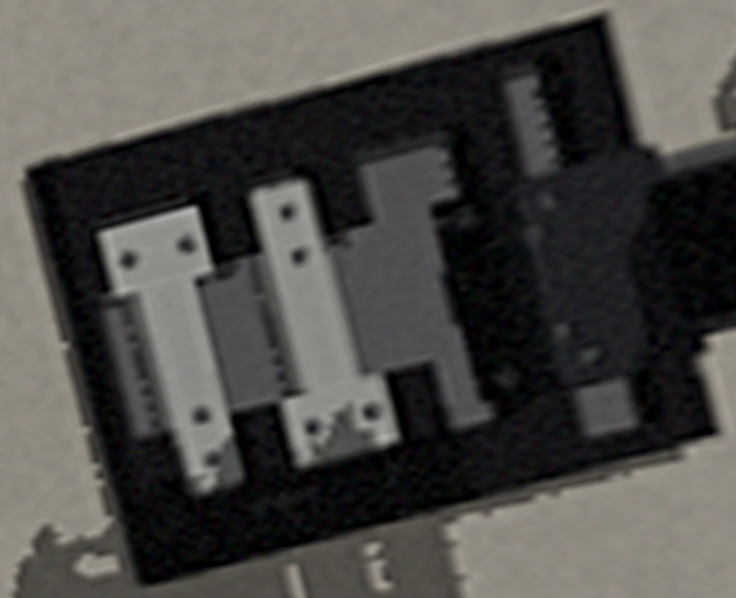

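View pics/br14.png

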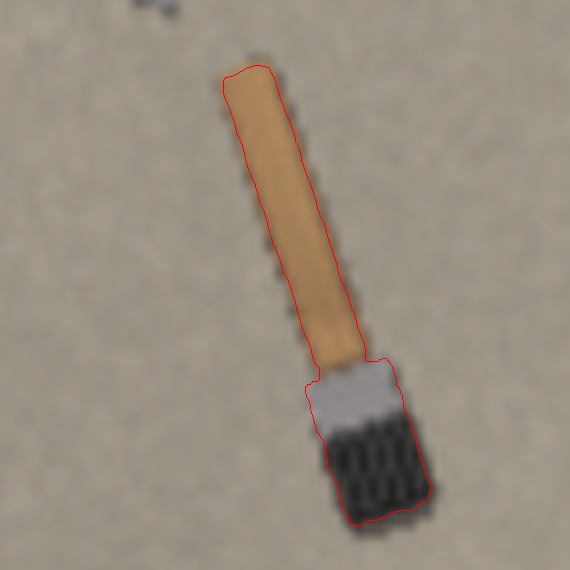

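Emit:
apply_moves(targets=[{"translation":[-20,0,-55],"twist":0},{"translation":[-45,0,-110],"twist":0},{"translation":[-70,0,-165],"twist":0},{"translation":[-95,0,-220],"twist":0},{"translation":[-118,0,-275],"twist":-0.04},{"translation":[-140,10,-325],"twist":-0.05},{"translation":[-158,30,-370],"twist":-0.05},{"translation":[-167,50,-393],"twist":-0.05}], grip=1.0)

```text
time_s: 28.8
ee_pos: [601.4, 322.2, 68.9]
orientation: [-0.323, 2.057, -2.055]
ft_force: [0.2, -0.6, -0.8]
width: 0.995
```

Emit:
apply_moves(targets=[{"translation":[0,0,0],"twist":0},{"translation":[0,0,0],"twist":0},{"translation":[0,0,0],"twist":0}])

```text
time_s: 29.18
ee_pos: [603.7, 317.3, 71.6]
orientation: [-0.314, 2.057, -2.058]
ft_force: [-0.5, -0.6, -0.4]
width: 0.999
```

Run:
```python
from h import *
plan(602.5,319.5,12.5,np.radians(107.5))
g=load('side');save('s15',cv2.resize(g['img'][240:400,180:380],(750,600)))
```

```text
pos [603.7 317.3  71.6] jaw yaw -1.267 q7 -2.03 F [-0.5 -0.6 -0.4] w 0.999 t 29.175 down [ 0.001 -0.    -1.   ]
translation [ 0.5 59.1 -2.5] twist -0.002
```

View pics/s15.png

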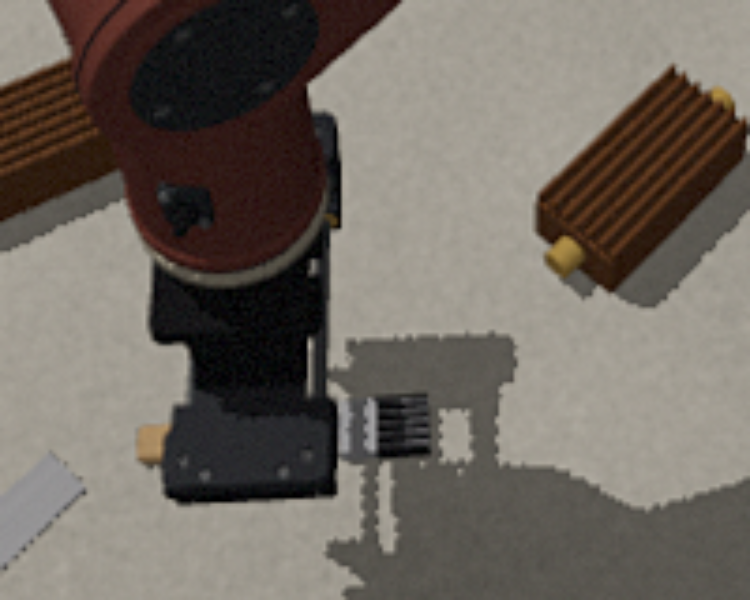

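Emit:
apply_moves(targets=[{"translation":[0.5,35,-2.5],"twist":0},{"translation":[0.5,50,-2.5],"twist":0},{"translation":[0.5,56,-2.5],"twist":0},{"translation":[0.5,59,-2.5],"twist":0},{"translation":[0.5,59,-2.5],"twist":0}], grip=1.0)

```text
time_s: 29.85
ee_pos: [602.0, 321.2, 12.7]
orientation: [-0.316, 2.057, -2.056]
ft_force: [1.2, -0.2, 0.3]
width: 1.001
```

Emit:
apply_moves(targets=[{"translation":[0,0,0],"twist":0},{"translation":[0,0,0],"twist":0},{"translation":[0,0,0],"twist":0},{"translation":[0,0,0],"twist":0},{"translation":[0,0,0],"twist":0},{"translation":[0,0,0],"twist":0},{"translation":[0,0,0],"twist":0}], grip=0.0)

```text
time_s: 30.72
ee_pos: [601.6, 321.0, 12.0]
orientation: [-0.317, 2.057, -2.057]
ft_force: [0.3, 0.3, -0.2]
width: 0.284
```

Emit:
apply_moves(targets=[{"translation":[0,-15,0],"twist":0},{"translation":[0,-40,0],"twist":0},{"translation":[0,-70,0],"twist":0},{"translation":[0,-70,0],"twist":0},{"translation":[0,-70,0],"twist":0}], grip=0.0)

```text
time_s: 31.35
ee_pos: [601.6, 320.8, 82.1]
orientation: [-0.317, 2.056, -2.057]
ft_force: [-0.7, -0.2, -0.9]
width: 0.223
```

Run:
```python
from h import *
p=tray(0,-87);print(p)
plan(p[0],p[1],80,np.radians(104.8))
g=load('side');save('s16',cv2.resize(g['img'][200:400,180:420],(720,600)))
```

```text
[ 571.02378094 -214.61363481]
pos [601.6 320.8  82.1] jaw yaw -1.265 q7 -2.03 F [-0.7 -0.2 -0.9] w 0.223 t 31.35 down [ 0. -0. -1.]
translation [190.3   2.2 501.4] twist 0.047
```

View pics/s16.png

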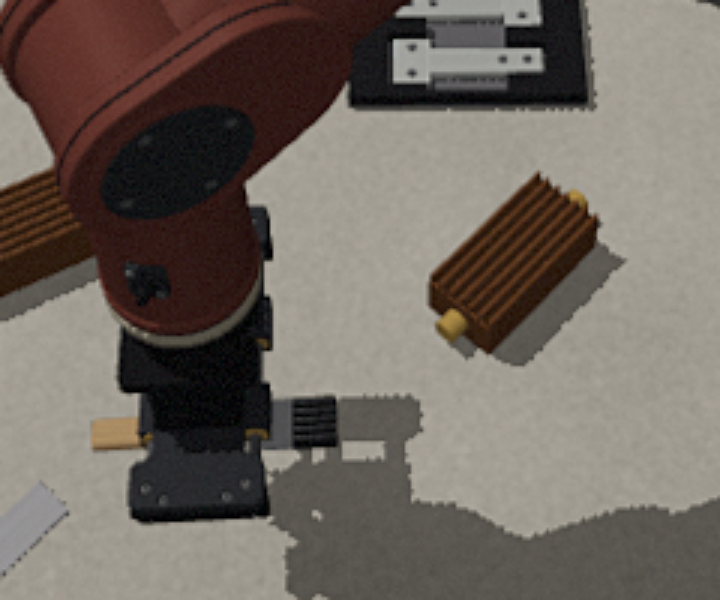

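Emit:
apply_moves(targets=[{"translation":[20,-8,52],"twist":0},{"translation":[43,-12,108],"twist":0},{"translation":[65,-12,164],"twist":0},{"translation":[87,-12,220],"twist":0.02},{"translation":[108,-12,276],"twist":0.047},{"translation":[130,-8,332],"twist":0.047},{"translation":[152,-4,390],"twist":0.047},{"translation":[172,0,445],"twist":0.047}], grip=0.0)

```text
time_s: 32.4
ee_pos: [570.5, -157.3, 81.1]
orientation: [-0.272, 2.085, -2.084]
ft_force: [0.3, -0.0, -0.1]
width: 0.225
```

Run:
```python
from h import *
p=tray(0,-87)
plan(p[0],p[1],62,np.radians(104.8))
```

```text
pos [ 570.5 -157.3   81.1] jaw yaw -1.312 q7 -1.26 F [ 0.3 -0.  -0.1] w 0.225 t 32.4 down [-0.001  0.    -1.   ]
translation [14.1 19.1 55.5] twist 0.0
```

Emit:
apply_moves(targets=[{"translation":[7,6,28],"twist":0},{"translation":[14,12,56],"twist":0},{"translation":[14,19,56],"twist":0},{"translation":[14,19,56],"twist":0},{"translation":[14,19,56],"twist":0}], grip=0.0)

```text
time_s: 33.02
ee_pos: [572.6, -211.3, 62.9]
orientation: [-0.273, 2.083, -2.082]
ft_force: [-0.3, 0.1, -0.1]
width: 0.222
```

Run:
```python
from h import *
p=tray(0,-87)
plan(p[0],p[1],16.5,np.radians(104.8))
from station import manip
c,s=np.cos(TA),np.sin(TA)
q=manip.get_obs()['ee_pos'][:2]-TC;print('TCP tray',q@[c,s],q@[-s,c])
g=load('side');save('s17',cv2.resize(g['img'][130:250,260:420],(800,600)))
f=load('top');save('t17',cv2.resize(f['img'][130:290,280:440],(600,600)))
```

```text
pos [ 572.6 -211.3   62.9] jaw yaw -1.31 q7 -1.17 F [-0.3  0.1 -0.1] w 0.222 t 33.025 down [-0.     0.001 -1.   ]
translation [ 2.3 46.4  2.8] twist 0.002
TCP tray 2.328347166881381 -84.23580842240571
```

View pics/s17.png

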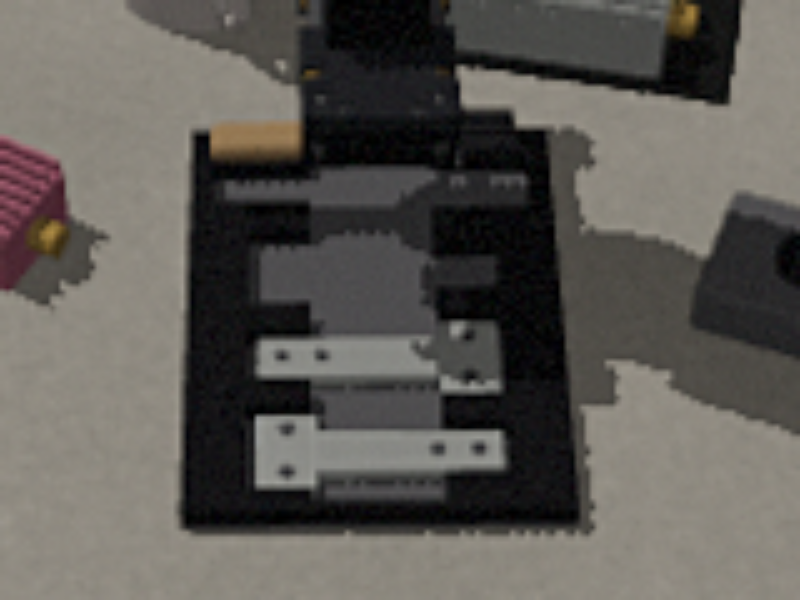

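View pics/t17.png

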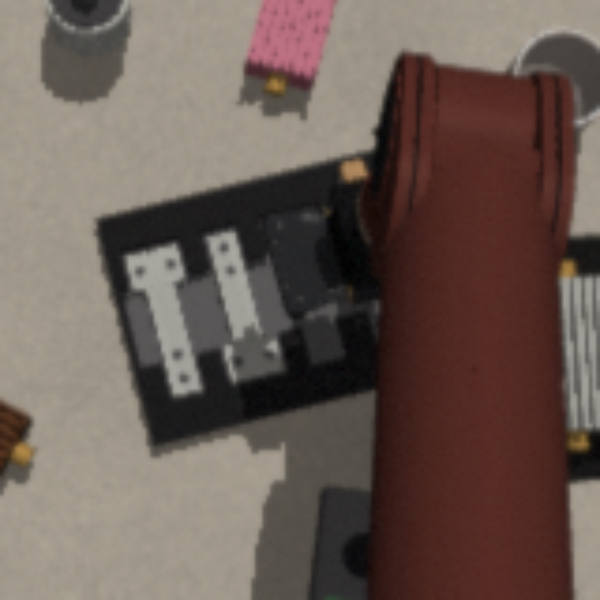

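Run:
```python
from h import *
c,s=np.cos(TA),np.sin(TA)
for n,x0,y0,x1,y1,zt in(('side',295,150,325,166,62.9),('top',365,165,382,182,62.9)):
    g=load(n);H=cv2.cvtColor(g['img'],cv2.COLOR_RGB2HSV)[y0:y1,x0:x1].astype(int)
    m=((H[...,1]>95)&(H[...,2]>70)).astype(np.uint8)
    nl,lab,st,ce=cv2.connectedComponentsWithStats(m);i=1+np.argmax(st[1:,4])
    v,u=np.nonzero(lab==i);P=onplane(g,np.c_[u+x0,v+y0],zt)[:,:2]-TC
    x=P@[c,s];y=P@[-s,c];print(n,st[i],'tray x',x.min(),x.max(),'y',y.min(),y.max(), np.median(y))
```

```text
side [  7   5  18   6 106] tray x 38.67744994844468 81.96757264470791 y -83.0586443081995 -65.1341737942195 -74.06866728361872
top [ 6  7  8  7 40] tray x 66.77778360840317 83.58283210923118 y -93.7233433492505 -72.84387021882702 -83.46629029898455
```

Run:
```python
from h import *
c,s=np.cos(TA),np.sin(TA)
g=load('side');C=cloud(g)
for r in range(152,166): print(r,[tuple(int(k) for k in ((C[r,u,:2]-TC)@[c,s],(C[r,u,:2]-TC)@[-s,c],C[r,u,2])) for u in (304,310,316)],g['img'][r,310])
f=load('top');C=cloud(f)
for r in range(170,182): print(r,[tuple(int(k) for k in ((C[r,u,:2]-TC)@[c,s],(C[r,u,:2]-TC)@[-s,c],C[r,u,2])) for u in (372,375,378)])
```

```text
152 [(79, -151, 4), (63, -151, 4), (47, -154, 1)] [144 141 131]
153 [(79, -152, 0), (63, -149, 2), (47, -151, 0)] [137 132 122]
154 [(77, -87, 61), (61, -86, 62), (46, -89, 59)] [150 124  95]
155 [(77, -87, 58), (61, -86, 59), (46, -88, 56)] [150 121  81]
156 [(77, -83, 58), (61, -86, 55), (46, -80, 61)] [150 122  87]
157 [(76, -79, 59), (61, -79, 58), (46, -81, 56)] [153 124  87]
158 [(76, -73, 62), (61, -79, 55), (46, -75, 59)] [144 116  80]
159 [(77, -78, 52), (61, -76, 55), (46, -75, 56)] [107  86  58]
160 [(76, -72, 56), (61, -72, 54), (46, -72, 54)] [80 62 39]
161 [(78, -103, 19), (62, -106, 15), (46, -103, 19)] [53 45 32]
162 [(78, -102, 16), (62, -101, 17), (46, -104, 14)] [16 19 18]
163 [(78, -103, 11), (62, -103, 11), (46, -102, 12)] [13  9 13]
164 [(78, -100, 11), (62, -103, 8), (47, -102, 8)] [2 2 2]
165 [(79, -102, 4), (62, -101, 5), (47, -102, 5)] [19 19 20]
170 [(104, -93, -1), (101, -101, 0), (95, -107, 17)]
171 [(97, -89, 14), (94, -97, 17), (92, -106, 16)]
172 [(94, -87, 17), (84, -89, 55), (91, -107, 7)]
173 [(82, -79, 60), (80, -87, 61), (86, -104, 18)]
174 [(80, -79, 57), (78, -88, 56), (83, -104, 16)]
175 [(78, -78, 53), (75, -87, 56), (80, -103, 17)]
176 [(74, -77, 55), (71, -85, 61), (30, -54, 269)]
177 [(71, -76, 58), (38, -55, 222), (28, -53, 269)]
178 [(38, -47, 221), (36, -54, 220), (24, -52, 274)]
179 [(35, -46, 221), (33, -54, 220), (20, -49, 285)]
180 [(32, -45, 223), (31, -53, 221), (17, -47, 289)]
181 [(30, -45, 220), (28, -52, 224), (13, -46, 295)]
```

Emit:
apply_moves(targets=[{"translation":[5,15,2.8],"twist":0.002},{"translation":[5,22,2.8],"twist":0.002},{"translation":[5,22,2.8],"twist":0.002},{"translation":[5,22,2.8],"twist":0.002}], grip=0.0)

```text
time_s: 33.83
ee_pos: [568.4, -216.7, 41.0]
orientation: [-0.269, 2.085, -2.084]
ft_force: [0.3, 0.1, -0.8]
width: 0.224
```

Run:
```python
from h import *
c,s=np.cos(TA),np.sin(TA)
from station import manip
o=manip.get_obs();q=o['ee_pos'][:2]-TC;print('TCP tray',q@[c,s],q@[-s,c],o['ee_pos'],o['width'])
for n,x0,y0,x1,y1 in(('side',295,150,325,175),('top',365,165,382,182)):
    g=load(n);H=cv2.cvtColor(g['img'],cv2.COLOR_RGB2HSV)[y0:y1,x0:x1].astype(int);C=cloud(g)[y0:y1,x0:x1]
    m=((H[...,1]>95)&(H[...,2]>110)).astype(np.uint8)
    nl,lab,st,ce=cv2.connectedComponentsWithStats(m);i=1+np.argmax(st[1:,4]);zt=np.median(C[...,2][lab==i])
    v,u=np.nonzero(lab==i)
    for z in(zt,41):
        P=onplane(g,np.c_[u+x0,v+y0],z)[:,:2]-TC
        x=P@[c,s];y=P@[-s,c];print(n,z,st[i],'tray x',x.min(),x.max(),'y',y.min(),y.max(), np.median(y))
g=load('side');save('s18',cv2.resize(g['img'][130:250,260:420],(800,600)))
```

```text
TCP tray -3.0545294845054145 -88.37639934668537 [ 568.42218577 -216.72463649   41.0336412 ] 0.2244971002858441
side 37.033416334948356 [10  9 17  6 92] tray x 33.64503591683694 75.28795507730423 y -93.78874367490056 -75.62132895933921 -86.3810509056179
side 41 [10  9 17  6 92] tray x 33.643049379726826 75.11509325785734 y -89.97333754899037 -71.88047001171145 -82.59604110203408
top 36.76147603129789 [ 7 10  7  6 30] tray x 62.672138009042854 78.2868952557721 y -96.19668850418131 -78.6662387935873 -87.84366559480364
top 41 [ 7 10  7  6 30] tray x 61.920557745444924 77.48572911254519 y -95.4005048527288 -77.92572445261173 -87.07400761915753
```

View pics/s18.png

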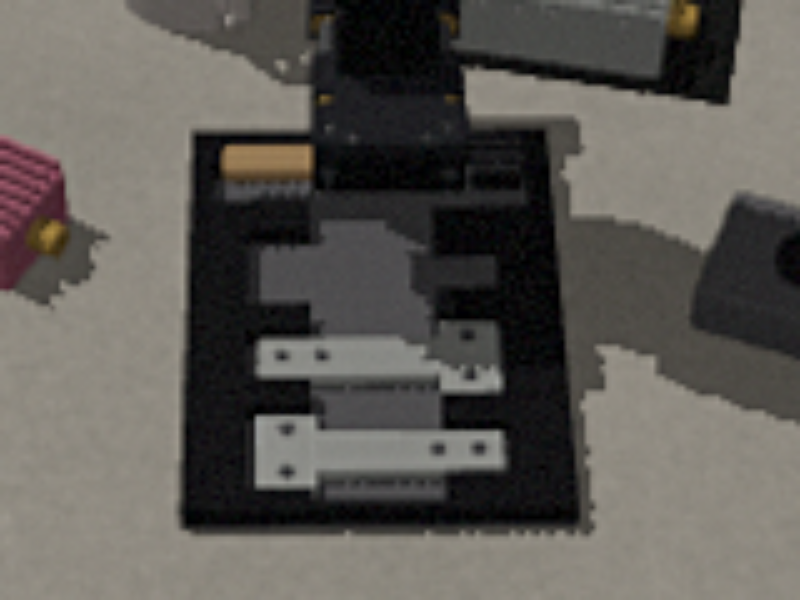

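Emit:
apply_moves(targets=[{"translation":[-0.3,8,-0.8],"twist":0},{"translation":[-0.3,14,-0.8],"twist":0},{"translation":[-0.3,17,-0.8],"twist":0},{"translation":[-0.3,19,-0.8],"twist":0},{"translation":[-0.3,20,-0.8],"twist":0},{"translation":[-0.3,20,-0.8],"twist":0}], grip=0.0)

```text
time_s: 34.72
ee_pos: [568.4, -216.0, 21.1]
orientation: [-0.269, 2.084, -2.085]
ft_force: [0.2, -0.6, -0.1]
width: 0.224
```

Emit:
apply_moves(targets=[{"translation":[0,1,0],"twist":0},{"translation":[0,2,0],"twist":0},{"translation":[0,2,0],"twist":0}], grip=0.0)

```text
time_s: 35.1
ee_pos: [568.6, -216.0, 20.8]
orientation: [-0.269, 2.084, -2.085]
ft_force: [-7.5, 1.5, 17.5]
width: 0.224
```

Emit:
apply_moves(targets=[{"translation":[0,-2,0],"twist":0},{"translation":[0,-2,0],"twist":0}], grip=0.0)

```text
time_s: 35.35
ee_pos: [568.5, -216.1, 21.1]
orientation: [-0.269, 2.084, -2.085]
ft_force: [0.4, -0.6, -0.3]
width: 0.221
```

Emit:
apply_moves(targets=[{"translation":[0,0,0],"twist":0},{"translation":[0,0,0],"twist":0},{"translation":[0,0,0],"twist":0},{"translation":[0,-15,0],"twist":0},{"translation":[0,-50,0],"twist":0},{"translation":[0,-105,0],"twist":0},{"translation":[0,-140,0],"twist":0},{"translation":[0,-140,0],"twist":0}], grip=0.42)

```text
time_s: 36.35
ee_pos: [570.3, -216.4, 165.6]
orientation: [-0.263, 2.079, -2.085]
ft_force: [0.1, -0.1, -0.5]
width: 0.421
```

Run:
```python
from h import *
plan(520,80,220)
```

```text
pos [ 570.3 -216.4  165.6] jaw yaw -1.314 q7 -1.13 F [ 0.1 -0.1 -0.5] w 0.421 t 36.35 down [ 0.006 -0.002 -1.   ]
translation [ -26.9  -55.4 -299.2] twist 0
```

Emit:
apply_moves(targets=[{"translation":[0,-30,-60],"twist":0},{"translation":[0,-50,-120],"twist":0},{"translation":[0,-50,-180],"twist":0},{"translation":[0,-50,-240],"twist":0},{"translation":[0,-50,-300],"twist":0},{"translation":[0,-50,-360],"twist":0},{"translation":[0,-50,-420],"twist":0},{"translation":[0,-50,-450],"twist":0}])

```text
time_s: 37.35
ee_pos: [452.2, 222.6, 211.1]
orientation: [-0.273, 2.083, -2.082]
ft_force: [1.2, -0.1, 0.0]
width: 0.42
```

Run:
```python
from h import *
f=load('top');g=load('side');np.savez('top2.npz',**f);np.savez('side2.npz',**g)
save('o20',ortho(f,420,680,-290,30,12,2.3));save('o21',ortho(g,420,680,-290,30,12,2.3))
save('t20',cv2.resize(f['img'][100:340,280:520],(600,600)))
```

```text
(no output)
```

View pics/o20.png

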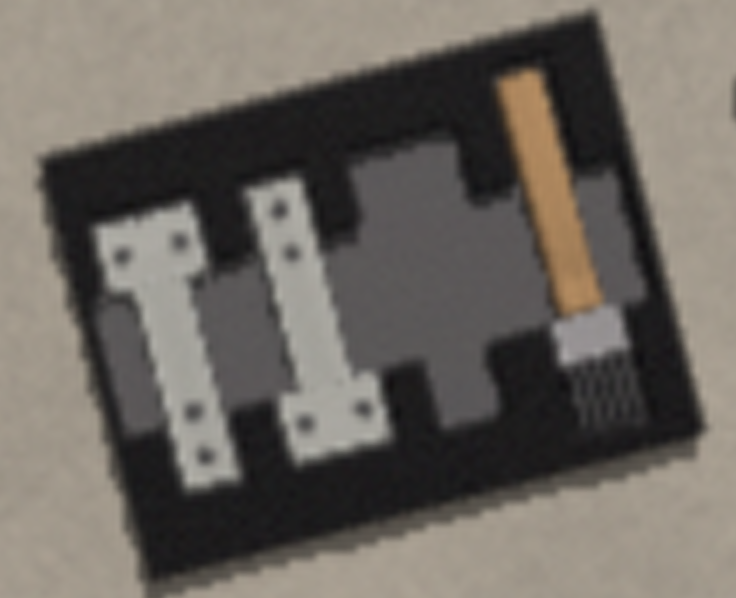

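View pics/o21.png

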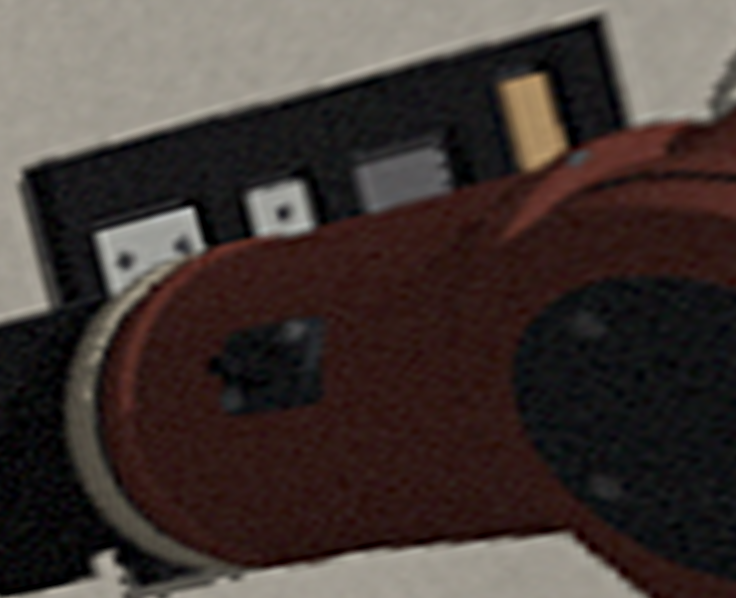

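View pics/t20.png

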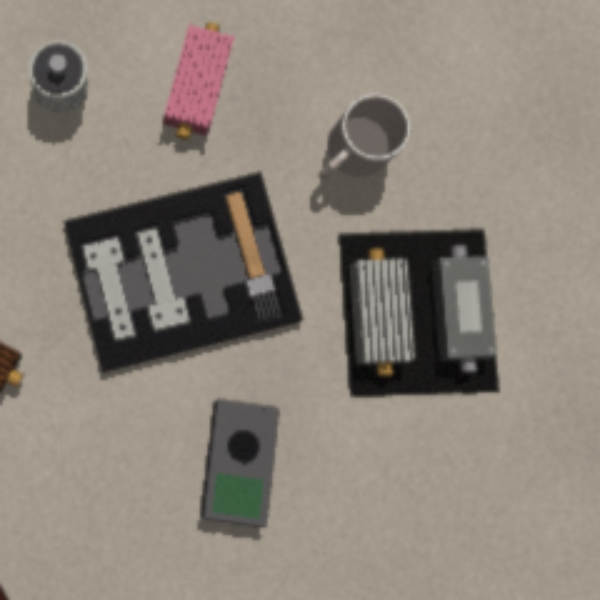

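Run:
```python
from h import *
c,s=np.cos(TA),np.sin(TA)
f=load('top');C=cloud(f);H=cv2.cvtColor(f['img'],cv2.COLOR_RGB2HSV).astype(int)
T=C[...,:2]-TC;tx=T@[c,s];ty=T@[-s,c];inn=(abs(tx)<90)&(abs(ty)<120)&(C[...,2]<40)
for nm,m,zt in(('br',inn&(H[...,2]>130)&(H[...,1]<60)&(ty>0),14),('wood',inn&(H[...,1]>95)&(H[...,2]>90),16)):
    nl,lab,st,ce=cv2.connectedComponentsWithStats(cv2.morphologyEx(m.astype(np.uint8),cv2.MORPH_CLOSE,np.ones((3,3))))
    for i in range(1,nl):
        if st[i,4]<80: continue
        cs,_=cv2.findContours((lab==i).astype(np.uint8),0,1)
        P=onplane(f,cs[0][:,0],zt)[:,:2]-TC;P=np.c_[P@[c,s],P@[-s,c]]
        R=cv2.minAreaRect(P.astype(np.float32));k=lab==i
        A=np.c_[tx[k],ty[k],np.ones(k.sum())];z=C[...,2][k];sl=np.linalg.lstsq(A,z,rcond=None)[0]
        print(nm,np.round(R[0],1),np.round(R[1],1),round(R[2],1),'x',P[:,0].min().round(1),P[:,0].max().round(1),'z',z.mean().round(1),'slope x',sl[0].round(3))
k=inn&(ty<-70)&(tx<-40)&(H[...,2]>35);print('head z',np.median(C[...,2][k]),k.sum())
MC=np.array([503.,-417.8]);a=np.radians(2.3)
for nm,y0,y1,zm in(('att',-400,-330,38),('cou',-515,-430,34)):
    k=((C[...,2]>zm)&(C[...,2]<60)&(C[...,1]>y0)&(C[...,1]<y1)&(C[...,0]>390)&(C[...,0]<620)).astype(np.uint8)
    k=cv2.morphologyEx(k,cv2.MORPH_OPEN,np.ones((7,7)))
    P=C[k>0];R=cv2.minAreaRect(P[:,:2].astype(np.float32));d=np.array(R[0])-MC
    print(nm,R,'mat xy',d@[np.cos(a),np.sin(a)],d@[-np.sin(a),np.cos(a)],'z',np.median(P[:,2]))
from station import manip
o=manip.get_obs();print(o['time_s'],abs(o['dq']).max())
```

```text
br [ 0.7 26.9] [ 41.8 117.2] 88.9 x -57.8 59.3 z 22.2 slope x -0.458
br [ 1.3 86.5] [ 42.1 117.7] 89.6 x -57.5 60.1 z 14.2 slope x -0.003
wood [ 25.8 -86.8] [105.2  18.7] 0.5 x -26.8 78.4 z 22.4 slope x -0.162
head z 15.638786959181743 141
att ((510.01361083984375, -367.16009521484375), (99.81105041503906, 58.17860412597656), 3.5789270401000977) mat xy 9.040230793392267 50.31764025532863 z 45.71805841931882
cou ((506.2349853515625, -467.3077697753906), (117.41081237792969, 59.448036193847656), 1.7727515697479248) mat xy 1.2455436861828781 -49.59771183516145 z 41.29865094622528
37.5 0.04611506765794078
```

Run:
```python
from h import *
c,s=np.cos(TA),np.sin(TA)
for n in('top',):
    f=load(n);C=cloud(f);T=C[...,:2]-TC;tx=T@[c,s];ty=T@[-s,c]
    for nm,y,w in(('B',28,8),('A',87,8),('brush',-87,7)):
        for a,b in((-75,-55),(-55,-35),(-35,-10),(-10,10),(10,35),(35,55),(55,75)):
            k=(tx>a)&(tx<b)&(abs(ty-y)<w)&(f['depth']>0)&(C[...,2]<60);print(nm,a,b,k.sum(),np.median(C[...,2][k]).round(1),end=' | ')
        print()
```

```text
B -75 -55 35 15.5 | B -55 -35 34 13.8 | B -35 -10 45 14.7 | B -10 10 35 13.9 | B 10 35 43 14.2 | B 35 55 32 14.4 | B 55 75 37 13.8 | 
A -75 -55 33 15.0 | A -55 -35 35 14.4 | A -35 -10 43 14.7 | A -10 10 35 13.4 | A 10 35 44 14.6 | A 35 55 34 14.1 | A 55 75 35 14.4 | 
brush -75 -55 31 16.5 | brush -55 -35 30 15.5 | brush -35 -10 41 15.8 | brush -10 10 29 16.8 | brush 10 35 37 16.3 | brush 35 55 30 16.2 | brush 55 75 31 15.8 |
```

Emit:
apply_moves(targets=[{"translation":[0,0,0],"twist":0},{"translation":[0,0,0],"twist":0},{"translation":[0,0,0],"twist":0},{"translation":[0,0,0],"twist":0}])

```text
time_s: 38.05
ee_pos: [454.2, 219.0, 211.0]
orientation: [-0.269, 2.085, -2.085]
ft_force: [-0.5, -0.6, 0.3]
width: 0.418
```

Run:
```python
from h import *
save('t30',load('top')['img'])
```

```text
(no output)
```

View pics/t30.png

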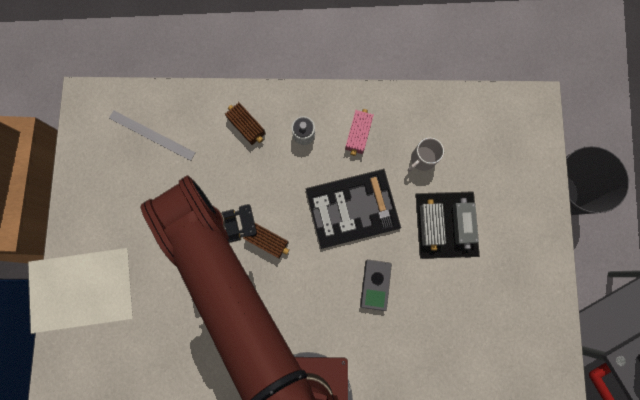

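No further bracket is on the bench: two brackets at (324,213) and (344,210), the brush at (381,203), both boxes at (433,224) and (466,222). Bystanders are unmoved. Handing in.

```bash
python3 -c "
from station import manip
print(manip.job_done())"
```

```text
the job is handed in; nothing more can be done
None
```

The bench is tidied and the job is handed in after about 38 s of the 210 s. No verdict was reported.

- **Boxes:** The coupler and attenuator stand side by side on the mat, square with its edges. In mat coordinates (mm) the coupler is at about (1, -50) and the attenuator at (0 to 9, 50), with heading errors of about 1° or less by both boxes' camera fits. The attenuator's final camera fit caught only 100 of its 120 mm length, so that x of 9 is doubtful. Where it was released suggests about 0, and both values are inside the 33 mm limit.
- **Brackets:** Only two brackets were present. One lies in bracket compartment 1 or 3 (the outermost bracket compartment, head towards the tray's +x). The other lies in compartment 2 (head towards -x).
- **Brush:** It lies in the long narrow compartment, bristles in the wide end.
- **Part checks:** Part centres read within about 2 mm of the compartment middles. Top faces measure about 14 mm for the brackets and 16 mm for the brush at nearly every point along their length, so all three lie flat on the floor.
- **Bystanders:** The mug, multimeter and load were not touched and look unmoved in the last picture. The gripper is clear and the arm at rest.

Two readings disagreed along the way. The brush shifted about 4 mm in the grip, which I corrected before lowering it. My first height averages for one bracket and the brush were thrown off by bad depth pixels, and a robust recheck settled them.

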